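# Serve the measuring cup from the stock carousel

### The arm

A 6-joint arm with a two-finger parallel gripper is mounted at the origin on the work surface. World frame = base frame: x ahead of the robot, y to its left, z up, the work surface at z = 0. Lengths are in mm, angles in rad, forces in N, time in s.
With the tool pointing down it reaches from about 375 to 975 mm from the base axis. Payload 3.8 kg.
Tool frame: the origin (TCP) lies between the finger pads; the fingertips stand ctrl.tips_ahead ahead of it and the grasp point (between the pads) is the TCP (ctrl.tips_ahead is the distance from the TCP to the fingertips, in mm); z points along the fingers, y is the direction in which the jaws open and shut (so a half turn about z gives the same grasp; the last joint's range is limited). The gripper opens to 88 mm and grips with 3 to 60 N. Pads are 18 mm wide; open, the fingers measure 123 mm over their backs; the gripper's body (75 mm by 187 mm) begins 45 mm behind the grasp point.
Start: joints at [-1.275, 0.264, 1.604, -0, 1.274, -0.037], TCP at [220.511, -637.96, 257.706] pointing down, gripper open.
Joint ranges: [-2.63, 2.63], [-0.94, 2.18], [0.31, 2.57], [-1.31, 4.45], [0, 2.66], [-2.55, 2.55]. Speed limits (rad/s): [2.57, 2.57, 3.14, 3.14, 3.14, 3.14].

### API

Orientations are given as a rotation vector (axis times angle).
In Python, from station import monitor, imaging, ctrl gives the robot as it stands. The module is installed in compiled form; this text tells all that it offers.
- The arm moves only by the tool send_rows, never from a script. Its argument "series" is a list of rows, each a list of 3 entries, a list of its own where there are three numbers: the shift along the tool's x, y, z in cm, then the turn, a rotation vector about the tool's x, y, z in rad, then the opening, from 0 (shut) to 1 (fully open). In form: [[[tx, ty, tz], [ax, ay, az], grip], ...]. A call has 1 to 8 rows; each row is the pose to reach, as a shift and turn from the pose measured when the call began, along the tool's axes at that moment; what a row does not reach only later rows make up. A row lasts 1/8 s, in which the tool goes at most 62.5 mm and 10.7 degrees, less where a joint would pass 70% of its speed; a pose out of reach is approached as far as the arm can. A call with a gripper value outside its range is refused whole. The fingers move at their own pace and stop on an object; the grip force is fixed at half the most. Time passes only in rows, so rows that repeat a pose let the fingers close. It gives the time, the measured TCP pose, the force and the opening at its end, in the units of the state.
- monitor.get_state(): the state, without advancing time (a new reading comes with each control period).
- imaging.read_camera(name): name is "scene" or "top"; returns (picture, depth): 400x640x3 uint8, red, green, blue; 400x640 float32, mm along the optical axis (not along the pixel's ray), 0 where there is no reading.
- imaging.camera_model(name): a dict with "vertical_fov" (degrees; the focal length in pixels is half the picture's height over the tangent of half this angle, whatever the lens; pixels are square), "cx", "cy" (the principal point, pixels), "k1" (the pictures are not rectified: a ray, as slopes to the right and down, at radius r is drawn at 1 + k1 r^2 times it, then the intrinsics apply), "extrinsics" (4x4, takes a point from camera to world coordinates). Camera axes: x right, y down, z forward; pixel columns grow to the right and rows downward; lengths in mm; the calibration is good to about 2 mm. A picture is of the moment at which its call begins. camera_model takes no time and is no camera call.
- ctrl.sign_off(): hands the job in, once; it reports no verdict.
The state is a dict: "time_s": time; "qpos": joint angles; "joint_velocities": joint speeds; "joint_torque": joint torques, N m; "eef_pos": TCP position; "tcp_rot": TCP orientation; "force": force on the tool from outside, world axes, zero at the start; "ft_torque": the same for the moment, N m; "grip_width": finger opening in mm.
Only numpy, scipy, OpenCV 4.12 (cv2) and the standard library are available. Lean on these libraries where they do the work, as an engineer would, in place of code of your own. Each camera call takes 0.05 s, during which the arm holds its last target.

### The job

Turn the stock carousel, which has leaning handles on its rim, until the white jar with the tall ribbed cap has clicked home under the hatch in the clear hood, and let go of it. Then take the cap off, lift the steel measuring cup out of the jar's neck, and stand both upright on the steel tray (the cap mouth down, as it came off), set down and not dropped. Leave the jar in its seat under the hatch, and do not tip the other vessels or push the things on the bench about.

Things in the scene. Friction and masses are not known exactly. Their poses are not given: they have to be found in the camera images.
- carousel: stock carousel fixed to the bench: grey base, steel centre column, and fixed to the column a flat clear acrylic dust hood (disc of 210 mm radius, 4 mm thick, underside 212 mm above the bench). Origin on the turning axis at bench level, z up; its -x axis points from the axis to the hatch, the one opening in the hood, roughly towards the robot. Base, hood and hatch do not turn
- hatch (a point): fixed point under the middle of the hatch, where the served vessel stands: on the carousel's -x side 100 mm from the axis, at the height of the turntable's top (36 mm above the bench). The hatch is a black-edged rectangle, from 20 to 185 mm out from the axis and 85 mm to either side
- turntable (a joint): turntable angle (rad, anticlockwise from above, 0 at start, no stops). Disc, radius 168 mm, top at 36 mm; five seats (rings 12 mm high) 72 deg apart, 100 mm from the axis. A sprung roller clicks every 72 deg (0, +-1.257, +-2.513), a seat then exactly under the hatch. Leaving a click takes 0.6 N m; between clicks friction 0.1 N m holds it where left; within 15 deg it is drawn in when let go
- handle0 (a point): turning handle on the turntable, one of five alike halfway between the seats: round post, rubber sleeve 16 mm thick, rooted 160 mm from the axis on the disc's top, 82 mm long, leaning straight outward 35 deg from vertical. Point on the post's axis 55 mm from its root: 192 mm from the axis, 81 mm above the bench. The hood is above it: a vertical gripper strikes the hood, so come in along the post
- handle1 (a point): another such handle, same point
- handle2 (a point): another such handle, same point
- handle3 (a point): another such handle, same point
- handle4 (a point): another such handle, same point
- jar: the capped jar: white plastic, body 90 mm in diameter and 100 mm high with a flat shoulder; on it, inside the tall cap, a neck (52 mm outside, 46 mm bore, 22 mm high); 0.3 to 0.6 kg, loose in its seat with 3 mm play. Origin at the centre of its underside, z up
- cap: its tall white push-over cap, 65 mm in diameter, 66 mm high, wall 3 mm, closed on top, ribbed sides, 50 g; it stands loosely on the jar's shoulder (100 mm above the jar's underside), mouth down, around the neck. Origin at the centre of its mouth (lower rim), z up; its top is 202 mm above the bench while on the turntable
- cup: steel measuring cup hanging in the jar's neck, hidden by the cap: 41 mm wide tapering to 37 mm, with a 52 mm flange (58 to 62 mm up) that rests on the neck's rim, and over it a bail whose level grip bar (10 mm thick, 45 mm long, along the cup's y axis) is 88 mm above the underside. 50 to 100 g. Origin at the centre of its underside, z up; 64 mm above the jar's underside while it hangs there
- tray: low steel tray fixed to the bench, 220 mm (its x) by 150 mm (its y), rim 14 mm high, floor 3 mm thick. Origin at the centre of its underside
- flat_jar: other stock on the turntable: white jar 88 mm in diameter, 128 mm high, with a broad flat lid. Origin at the underside, as for all that follow
- round_bottle: other stock on the turntable: white bottle 86 mm in diameter, 158 mm high, narrow neck
- tin: other stock on the turntable: plain steel tin 89 mm in diameter, 102 mm high
- beaker: clear open plastic beaker 86 mm in diameter, 95 mm high, on the seat that is under the hatch at the start
- square_tin: square steel can, 105 x 105 x 184 mm, on the bench to the right
- jug: clear measuring jug with a handle, 110 mm in diameter, 135 mm high, on the bench to the left
- wash_bottle: white bottle 64 mm in diameter, 155 mm high, on the bench to the right
- spoon: spoon 190 mm long lying on the bench to the left
Things that resemble listed ones, but are neither listed nor needed, are in the scene too. What is shaped like the cap but turquoise is not meant.

How it is judged (in metres and radians):
On the way, in this order (a step that is already met when the one before it is completed fails the run):
1. the capped jar stands clicked home under the hatch, cap and cup still in place, turntable at rest and let go (horizontal distance between jar and hatch below 0.009 m and angle between jar's own z axis and vertical below 0.06 rad and height (world z) of jar below 0.045 m and velocity of joint turntable between -0.05 and 0.05 rad/s and contact force between the fingers and carousel below 0.1 N and distance between cap and jar below 0.108 m and distance between cup and jar below 0.072 m), for 0.3 s.
2. the cap stands on the tray, let go, the cup still in the jar (x of cap in the frame of tray between -0.1 and 0.1 m and y of cap in the frame of tray between -0.065 and 0.065 m and z of cap in the frame of tray below 0.012 m and angle between cap's own z axis and vertical below 0.1 rad and linear speed of cap below 0.03 m/s and contact force between the fingers and cap below 0.1 N and distance between cup and jar below 0.072 m), for 0.2 s.
At the end, for the whole second after the job is handed in: the jar stands upright in its seat with its axis within 9 mm of the middle of the hatch and the turntable at rest; cap and cup stand upright (within 0.1 rad, cap mouth down) on the floor of the tray with their centres inside its rim, at rest; nothing is held or touched (horizontal distance between jar and hatch below 0.009 m and angle between jar's own z axis and vertical below 0.06 rad and height (world z) of jar below 0.045 m and velocity of joint turntable between -0.05 and 0.05 rad/s and contact force between the fingers and carousel below 0.1 N and x of cap in the frame of tray between -0.1 and 0.1 m and y of cap in the frame of tray between -0.065 and 0.065 m and z of each of cap, cup in the frame of tray below 0.012 m and angle between each of cap, cup's own z axis and vertical below 0.1 rad and linear speed of each of cap, cup below 0.03 m/s and contact force between the fingers and cap below 0.1 N and x of cup in the frame of tray between -0.1 and 0.1 m and y of cup in the frame of tray between -0.065 and 0.065 m and contact force between the fingers and cup below 0.1 N).
It fails at once if a vessel on the turntable is tipped over (angle between any of jar, flat_jar, round_bottle, tin, beaker's own z axis and vertical above 0.35 rad).
It fails at once if something standing on the bench (square tin, jug, wash bottle, spoon) is pushed 30 mm or more (distance of any of square_tin, jug, wash_bottle, spoon from where it was at the start of the episode above 0.03 m).
It fails at once if the cap or the cup is dropped from a height (let go and falling faster than 0.8 m/s, about 33 mm) ((linear speed of cap above 0.8 m/s and contact force between the fingers and cap below 0.05 N) or (linear speed of cup above 0.8 m/s and contact force between the fingers and cup below 0.05 N)).
It also fails if it takes over 72 s, if anything falls off the work surface, if the arm or the gripper's body presses on something with over 40 N, if the wrist force passes 120 N, or if a joint passes its speed limit or range.

## Working session

There is one attempt and no reset: what is moved stays moved. The work goes in short steps, Python scripts to look and compute and a tool call to move; the robot and the scene stay as the last step left them, time stands still between calls to the robot, and variables do not carry over. Pictures are saved under pics/ and viewed, and the job is handed in when it is done.

Besides the shell and the picture viewer there is one more tool, called as name(argument=value, ...) on one line, values as JSON. send_rows: Moves the arm, as the interface text tells. Its arguments: {"type":"object","properties":{"series":{"type":"array"}},"required":["series"]}

```bash
mkdir -p pics; python3 - <<'E'
from station import monitor, imaging, ctrl
import cv2,numpy as np
print(monitor.get_state(), ctrl.tips_ahead)
for n in("scene","top"):
    p,d=imaging.read_camera(n); cv2.imwrite(f"pics/{n}0.png",p[:,:,::-1]); np.save(f"{n}0.npy",d)
    print(imaging.camera_model(n))
E
```

```text
{'time_s': 0.0, 'qpos': array([-1.27492399e+00,  2.64734471e-01,  1.60533220e+00, -1.20289994e-05,
        1.27373698e+00, -3.68818565e-02]), 'joint_velocities': array([ 4.09155385e-04,  7.43366163e-04, -4.72420410e-04,  9.17833611e-05,
        4.46380196e-04, -3.14653715e-04]), 'joint_torque': array([ 1.04893472e-03, -5.02112710e+01, -3.56876063e+01,  7.27777951e-02,
        2.93927989e-02, -2.07660669e-04]), 'eef_pos': array([ 220.29970804, -637.33640362,  256.42314704]), 'tcp_rot': array([-3.09604943e+00, -5.19923556e-01,  4.66068344e-04]), 'force': array([-0.04785971,  0.07940636, -0.08469042]), 'ft_torque': array([-0.02150761, -0.01828007,  0.05090068]), 'grip_width': 88.15311728655526} 19.0
{'vertical_fov': 44.12403763388474, 'cx': 323.5125674265906, 'cy': 199.038926405089, 'k1': 0.03077254962781988, 'extrinsics': array([[ 2.79618888e-01, -9.06758105e-01,  3.15599455e-01,
         3.00828665e+01],
       [-9.60100702e-01, -2.62549722e-01,  9.63030908e-02,
        -1.49256356e+02],
       [-4.46305905e-03, -3.29935422e-01, -9.43992955e-01,
         1.61066036e+03],
       [ 0.00000000e+00,  0.00000000e+00,  0.00000000e+00,
         1.00000000e+00]])}
{'vertical_fov': 46.68375578504671, 'cx': 312.12549396859845, 'cy': 200.5949760845922, 'k1': 0.022169092393890498, 'extrinsics': array([[ 8.37229490e-04, -9.92657668e-01,  1.20954760e-01,
         3.19015627e+02],
       [-9.99795111e-01,  1.61535104e-03,  2.01773668e-02,
        -3.06570636e+01],
       [-2.02246022e-02, -1.20946870e-01, -9.92452931e-01,
         1.80960651e+03],
       [ 0.00000000e+00,  0.00000000e+00,  0.00000000e+00,
         1.00000000e+00]])}
```

View pics/scene0.png

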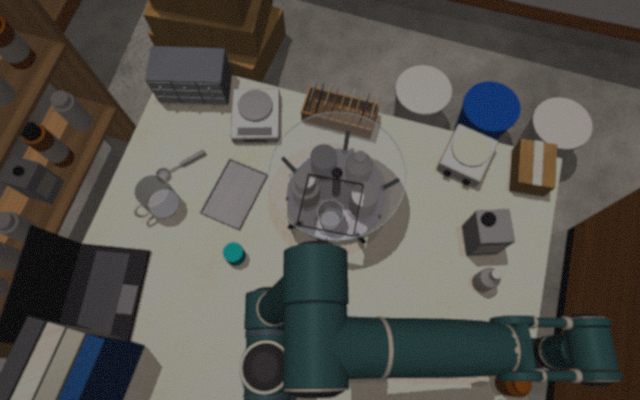

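View pics/top0.png

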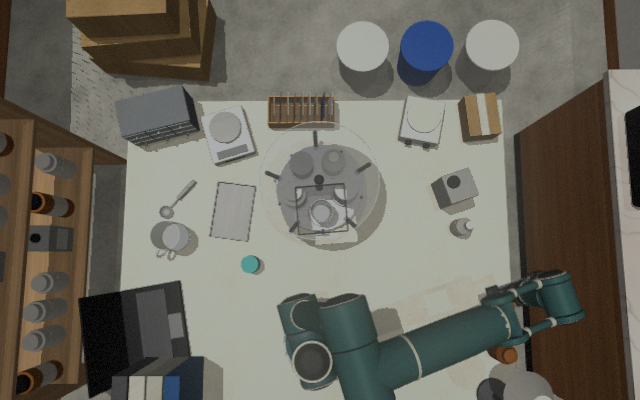

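```bash
cat > h.py <<'E'
import numpy as np,cv2
from station import imaging
def cam(n):
    m=imaging.camera_model(n); f=200/np.tan(np.radians(m["vertical_fov"]/2)); return m,f
def ray(n,u,v):
    m,f=cam(n); K=np.array([[f,0,m["cx"]],[0,f,m["cy"]],[0,0,1]])
    # k1 is forward radial
    p=cv2.undistortPoints(np.array([[[u,v]]],float),K,np.array([m["k1"],0,0,0,0.]))[0,0]
    E=m["extrinsics"]; return E[:3,3],E[:3,:3]@np.array([p[0],p[1],1])
def onz(n,u,v,z):
    o,d=ray(n,u,v); return o+d*(z-o[2])/d[2]
def atdepth(n,u,v,dep):
    o,d=ray(n,u,v); return o+d*dep
def proj(n,P):
    m,f=cam(n); E=m["extrinsics"]; q=E[:3,:3].T@(np.asarray(P,float)-E[:3,3]); x=q[:2]/q[2]
    x=x*(1+m["k1"]*(x@x)); return x*f+[m["cx"],m["cy"]]
def crop(n,img,u0,v0,u1,v1,s,fn,gain=1.0):
    c=img[v0:v1,u0:u1,::-1]; c=cv2.resize(c,None,fx=s,fy=s,interpolation=cv2.INTER_CUBIC)
    cv2.imwrite(fn,np.clip(c*gain,0,255).astype(np.uint8))
E
python3 - <<'E'
import cv2
from h import *
a=cv2.imread("pics/top0.png")[:,:,::-1]; crop("top",a,250,110,390,250,4,"pics/top0c.png",1.5)
a=cv2.imread("pics/scene0.png")[:,:,::-1]; crop("s",a,255,105,415,265,4,"pics/scene0c.png",1.5)
E
```

```text
(no output)
```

View pics/top0c.png

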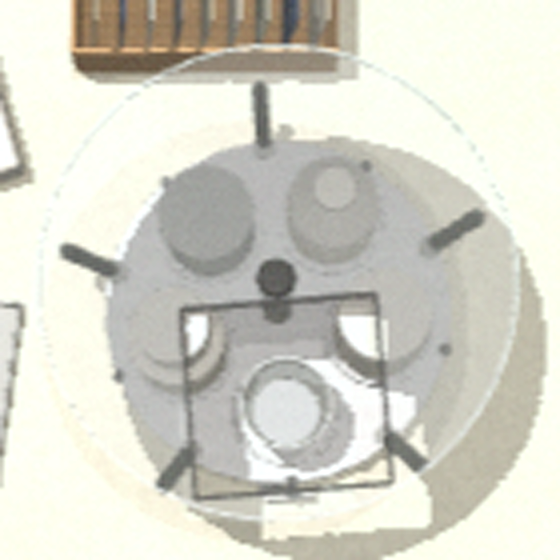

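View pics/scene0c.png

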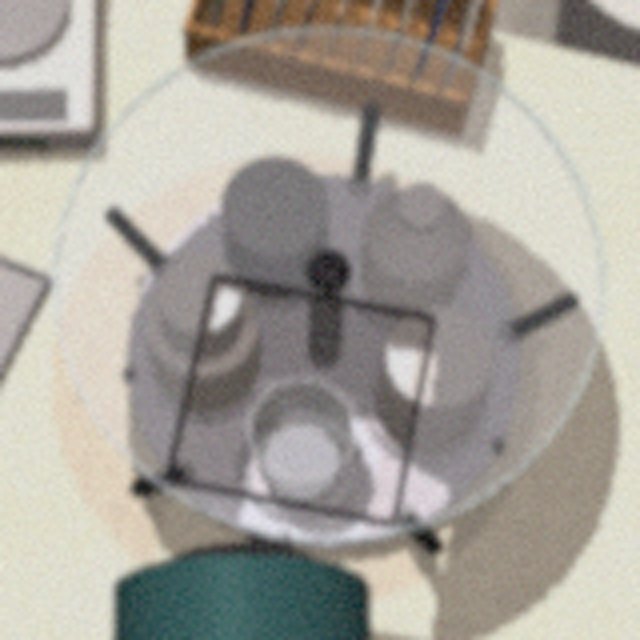

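```bash
python3 - <<'E'
import cv2
from h import *
a=cv2.imread("pics/top0.png"); 
cl=cv2.createCLAHE(4,(2,2))
def enh(a,box,s):
    u0,v0,u1,v1=box; g=cv2.cvtColor(a[v0:v1,u0:u1],cv2.COLOR_BGR2GRAY); g=cv2.resize(g,None,fx=s,fy=s,interpolation=cv2.INTER_CUBIC)
    g=np.clip((g.astype(float)-70)*255/110,0,255).astype(np.uint8)
    return g
b=cv2.imread("pics/scene0.png")
t=enh(a,(270,160,375,245),5); s=enh(b,(280,155,395,245),5)
H=max(t.shape[0],s.shape[0]); W=max(t.shape[1],s.shape[1])
cv2.imwrite("pics/e_top.png",t);cv2.imwrite("pics/e_sc.png",s)
d=np.load("top0.npy")
# depth-derived heights in the hood region
E=cam("top")[0]["extrinsics"]
for (u,v) in [(280,190),(285,190),(292,190),(298,192),(335,190),(340,190),(345,190),(350,190),(302,165),(333,157),(322,210),(330,180),(350,140)]:
    print(u,v,atdepth("top",u,v,d[v,u]).round(0))
E
```

```text
280 190 [552. 114. 209.]
285 190 [550.  96. 217.]
292 190 [550.  72. 220.]
298 192 [546.  52. 200.]
335 190 [558. -79. 160.]
340 190 [557. -97. 166.]
345 190 [ 550. -112.  219.]
350 190 [ 551. -130.  213.]
302 165 [640.  37. 212.]
333 157 [667. -71. 217.]
322 210 [498. -33.  46.]
330 180 [586. -60. 214.]
350 140 [ 728. -131.  214.]
```

View pics/e_top.png

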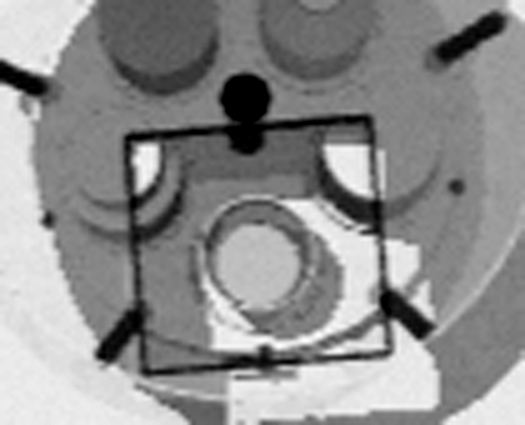

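View pics/e_sc.png

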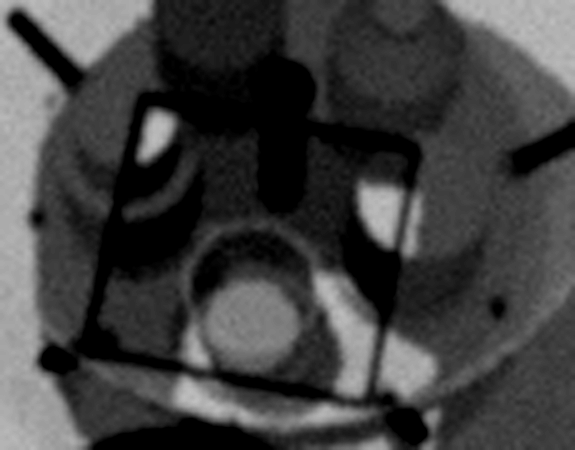

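```bash
python3 - <<'E'
from h import *
T=[onz("top",250+u/4,110+v/4,215)[:2] for u,v in [(180,308),(378,293),(391,483),(196,498)]]
S=[onz("scene",255+u/4,105+v/4,215)[:2] for u,v in [(213,278),(434,316),(400,524),(175,474)]]
for C in(T,S):
    C=np.array(C); print(C.round(0).tolist())
    m=C.mean(0); dirx=((C[0]+C[1])-(C[2]+C[3]))/2; diry=((C[0]+C[3])-(C[1]+C[2]))/2
    print(np.linalg.norm(dirx),np.linalg.norm(diry),np.degrees(np.arctan2(dirx[1],dirx[0])),np.degrees(np.arctan2(diry[1],diry[0]))-90)
    a=np.arctan2(dirx[1],dirx[0]); ux=np.array([np.cos(a),np.sin(a)]); print("axis",m+102.5*ux,"hatch",m+2.5*ux)
# handles root/tip in top crop
for nm,n,o,l in (("top","top",(250,110),[((262,148),(260,88)),((432,246),(480,215)),((392,438),(420,466)),((190,452),(163,484)),((112,270),(66,250))]),):
    for r,t in l:
        print(onz(n,o[0]+r[0]/4,o[1]+r[1]/4,36).round(),onz(n,o[0]+t[0]/4,o[1]+t[1]/4,103).round())
# objects top
for nm,u,v,z in [("jug",175,236,100),("spoonbowl",167,211,5),("spoonend",195,182,5),("turq",251,264,60),("sq",455,186,184),("wash",461,228,150)]:
    print(nm,onz("top",u,v,z).round())
print("tray",[onz("top",u,v,14).round()[:2].tolist() for u,v in [(222,181),(256,186),(246,241),(211.5,237)]])
print("trayS",[onz("scene",u,v,14).round()[:2].tolist() for u,v in [(231,160),(268,175),(240,229),(202,212)]])
E
```

```text
[[561.0, 61.0], [574.0, -111.0], [409.0, -121.0], [396.0, 47.0]]
165.55469869448402 170.32457683410834 4.248062511505343 4.31620885068493
axis [587.20420887 -23.21041504] hatch [487.47893982 -30.6178918 ]
[[560.0, 60.0], [577.0, -110.0], [413.0, -127.0], [403.0, 42.0]]
161.3815829716586 169.77658263046416 6.329855242449656 4.4278842725221494
axis [589.91376438 -22.41990135] hatch [490.52340028 -33.44512352]
[746.  -8.  36.] [788.  -7. 103.]
[ 649. -172.   36.] [ 665. -212.  103.]
[ 462. -132.   36.] [ 431. -154.  103.]
[449.  61.  36.] [414.  83. 103.]
[626. 138.  36.] [633. 175. 103.]
jug [396. 511. 100.]
spoonbowl [499. 576.   5.]
spoonend [614. 470.   5.]
turq [293. 234.  60.]
sq [ 568. -500.  184.]
wash [ 422. -526.  150.]
tray [[616.0, 361.0], [596.0, 226.0], [381.0, 262.0], [396.0, 396.0]]
trayS [[613.0, 367.0], [595.0, 224.0], [384.0, 253.0], [404.0, 397.0]]
```

```bash
cat >> h.py <<'E'
from scipy.spatial.transform import Rotation as R, Slerp
from station import monitor
import json
def state():
    s=monitor.get_state(); 
    with open("log.txt","a") as f: f.write(json.dumps([list(map(float,s["qpos"])),list(map(float,s["eef_pos"])),list(map(float,s["tcp_rot"]))])+"\n")
    return s
def rot(z,y):
    z=np.array(z,float);z/=np.linalg.norm(z); y=np.array(y,float); y-=z*(y@z); y/=np.linalg.norm(y)
    return R.from_matrix(np.stack([np.cross(y,z),y,z],1))
def rel(P,Rt,s=None):
    s=s or state(); R0=R.from_rotvec(s["tcp_rot"])
    t=R0.inv().apply(np.array(P)-s["eef_pos"])/10; w=(R0.inv()*Rt).as_rotvec()
    return t,w
def row(P,Rt,g,s=None):
    t,w=rel(P,Rt,s); print([[round(float(x),2) for x in t],[round(float(x),3) for x in w],g])
def down(ydeg):  # tool down, tool y axis at world azimuth ydeg
    a=np.radians(ydeg); return rot([0,0,-1],[np.cos(a),np.sin(a),0])
E
python3 - <<'E'
from h import *
s=state(); Rr=down(-34)*R.from_rotvec([0.3,0,0])
P0=s["eef_pos"]; print(R.from_rotvec(s["tcp_rot"]).as_matrix().round(2))
row((480,-330,330),Rr,0.3)
E
```

```text
[[ 0.95  0.33 -0.  ]
 [ 0.33 -0.95  0.  ]
 [ 0.   -0.   -1.  ]]
[[34.59, -20.59, -7.3], [0.288, -0.097, -0.64], 0.3]
```

send_rows(series=[[[0,0,-6],[0,0,0],0.5],[[5,-3,-8],[0,0,-0.1],0.3],[[10,-6,-8],[0.05,0,-0.2],0.3],[[16,-9,-8],[0.1,0,-0.3],0.3],[[21,-12,-8],[0.15,0,-0.4],0.3],[[26,-15,-8],[0.2,0,-0.5],0.3],[[31,-18,-8],[0.25,-0.05,-0.6],0.3],[[34.6,-20.6,-8],[0.29,-0.1,-0.64],0.3]])

```text
time_s: 1.1
eef_pos: [481.2, -328.0, 336.4]
tcp_rot: [-2.528, -1.349, 0.211]
force: [-0.4, -0.9, -0.5]
grip_width: 26.4
```

```bash
python3 - <<'E'
from h import *
s=state(); print(s["qpos"],s["eef_pos"],s["grip_width"]); print(R.from_rotvec(s["tcp_rot"]).as_matrix().round(3))
E
```

```text
[-0.63270543  0.24120916  1.51572778 -0.01509906  1.68965987 -0.04200079] [ 481.21400148 -327.95399381  336.4063636 ] 26.375262777525467
[[ 0.556  0.792 -0.251]
 [ 0.831 -0.531  0.165]
 [-0.002 -0.301 -0.954]]
```

```bash
python3 - <<'E'
from h import *
Rr=down(-20)*R.from_rotvec([-0.5,0.2,0])
row((420,-170,350),Rr,0.3)
E
```

```text
[[9.72, -13.65, 2.85], [-0.776, 0.226, -0.276], 0.3]
```

send_rows(series=[[[1.5,-2,0.3],[-0.1,0.03,-0.04],0.3],[[3,-4,0.6],[-0.2,0.06,-0.08],0.3],[[4.5,-6,1],[-0.32,0.1,-0.12],0.3],[[6,-8,1.4],[-0.45,0.14,-0.16],0.3],[[7.5,-10,1.8],[-0.57,0.17,-0.2],0.3],[[8.6,-12,2.3],[-0.68,0.2,-0.24],0.3],[[9.7,-13.6,2.8],[-0.77,0.22,-0.28],0.3]])

```text
time_s: 1.98
eef_pos: [419.6, -169.5, 350.1]
tcp_rot: [2.271, 1.601, 0.633]
force: [0.3, 0.8, -0.1]
grip_width: 26.8
```

```bash
cat > fit.py <<'E'
from h import *
from scipy.optimize import least_squares
def fk(q,p):
    d1,a1,L2,a3,L3,d6,c6=p
    Rz=lambda a:R.from_euler('z',a); Ry=lambda a:R.from_euler('y',a)
    A=Rz(q[0]); x=A.apply([a1,0,d1]); A=A*Ry(q[1]); x=x+A.apply([0,0,L2]); A=A*Ry(q[2]); x=x+A.apply([a3,0,L3])
    A=A*Rz(q[3])*Ry(q[4]); A=A*Rz(q[5]); x=x+A.apply([0,0,d6]); return x,A*Rz(c6)
def data(): 
    return [json.loads(l) for l in open("log.txt")]
def resid(p,D,w=300):
    r=[]
    for q,x,t in D:
        X,A=fk(q,p); r+=list(X-x)+list(w*(A.inv()*R.from_rotvec(t)).as_rotvec())
    return np.array(r)
def fit():
    D=data(); return least_squares(lambda p:resid(p,D),[150,0,400,0,400,200,np.pi/2])
E
python3 - <<'E'
from fit import *
s=state(); print(s["qpos"],s["eef_pos"]); 
r=fit(); print(r.x.round(2),r.cost); D=data(); 
print(resid(r.x,D).reshape(-1,6).round(1))
E
```

```text
[-0.67765056 -0.5167504   2.20951708  0.38830355  1.06015564 -0.45943516] [ 419.5944961  -169.49910472  350.07006639]
[434.56  10.89 592.29 194.99 592.67 389.07   1.57] 1296.5674183679503
[[-23.8  -7.3  -0.3   0.    0.    0. ]
 [-23.8  -7.3  -0.3   0.    0.    0. ]
 [-15.4 -20.8   0.9  -0.    0.   -0. ]
 [-15.4 -20.8   0.9  -0.    0.   -0. ]
 [ -1.4  -2.1  -1.2   0.    0.   -0. ]]
```

```bash
python3 - <<'E'
s=open("fit.py").read()
s=s.replace("d1,a1,L2,a3,L3,d6,c6=p","d1,a1,L2,a3,L3,d6,c6,b1,b4,a5=p").replace("A=A*Rz(q[3])*Ry(q[4]);","A=A*Rz(q[3]); x=x+A.apply([0,b4,0]); A=A*Ry(q[4]); x=x+A.apply([a5,0,0]);").replace("A.apply([a1,0,d1])","A.apply([a1,b1,d1])").replace("np.pi/2])","np.pi/2,0,0,0])")
open("fit.py","w").write(s)
from fit import *
r=fit(); print(r.x.round(2),r.cost); D=data(); 
print(resid(r.x,D).reshape(-1,6).round(1))
E
```

```text
[251.8    0.   512.     1.4  566.2  321.27   1.57  24.9    0.     0.  ] 1.0427986739080103e-19
[[-0.  0.  0.  0.  0.  0.]
 [-0.  0.  0.  0.  0.  0.]
 [ 0.  0. -0. -0.  0. -0.]
 [ 0.  0. -0. -0.  0. -0.]
 [-0.  0. -0.  0.  0. -0.]]
```

```bash
cat > ik.py <<'E'
from fit import *
LO=np.array([-2.63,-0.94,0.31,-1.31,0,-2.55]);HI=np.array([2.63,2.18,2.57,4.45,2.66,2.55])
PAR=fit().x
def ik(P,Rt,seeds):
    best=None
    for q0 in seeds:
        def f(q):
            X,A=fk(q,PAR); return np.r_[X-P,300*(A.inv()*Rt).as_rotvec()]
        r=least_squares(f,np.clip(q0,LO+.01,HI-.01),bounds=(LO,HI),max_nfev=60)
        if best is None or r.cost<best[0]: best=(r.cost,r.x)
        if best[0]<1: break
    return best
AX=np.array([588.5,-23.]);YAW=np.radians(4.4)
def hpose(phi,tilt=35,along=0,flip=1,lat=0):
    a=np.radians(phi); o=np.array([np.cos(a),np.sin(a),0]); t=np.array([-o[1],o[0],0])*flip
    P=np.r_[AX,0]+192*o+[0,0,81]; b=np.radians(35); P=P+along*(np.sin(b)*o+np.cos(b)*np.array([0,0,1])) +lat*np.array([-o[1],o[0],0])
    b=np.radians(tilt); z=-(np.sin(b)*o+np.cos(b)*np.array([0,0,1])); return P,rot(z,t)
SEEDS=[[0,.3,1.6,0,1.2,0],[-.6,-.5,2.2,.4,1,-.5],[.3,.3,1.6,1.2,1.2,-1],[.3,.3,1.6,-1.2,1.2,1],[0,.3,1.6,3.1,.5,2],[0,.3,1.6,3.1,.5,-2],[0,.3,1.6,1.6,1,1.5],[0,.3,1.6,1.6,1,-1.5]]
E
python3 - <<'E'
from ik import *
for flip in(1,-1):
  for phi in range(-90,231,15):
    out=[]
    for tilt in (35,45):
      c,q=ik(*hpose(phi,tilt,flip=flip),SEEDS); out.append((round(c,1),q.round(2).tolist() if c<2 else ''))
    print(flip,phi,out)
E
```

```text
1 -90 [(np.float64(0.0), [-0.63, 0.54, 1.69, 0.5, 1.34, -0.85]), (np.float64(0.0), [-0.68, 0.62, 1.63, 0.59, 1.47, -0.92])]
1 -75 [(np.float64(0.0), [-0.54, 0.66, 1.49, 0.41, 1.47, -0.95]), (np.float64(0.0), [-0.58, 0.75, 1.41, 0.49, 1.61, -0.99])]
1 -60 [(np.float64(0.0), [-0.45, 0.77, 1.31, 0.33, 1.59, -1.06]), (np.float64(0.0), [-0.48, 0.87, 1.21, 0.4, 1.75, -1.07])]
1 -45 [(np.float64(0.0), [-0.35, 0.86, 1.14, 0.24, 1.7, -1.18]), (np.float64(0.0), [-0.37, 0.97, 1.01, 0.3, 1.88, -1.18])]
1 -30 [(np.float64(0.0), [-0.25, 0.94, 1.01, 0.16, 1.78, -1.31]), (np.float64(0.0), [-0.27, 1.06, 0.86, 0.2, 1.99, -1.3])]
1 -15 [(np.float64(0.0), [-0.15, 0.98, 0.93, 0.07, 1.84, -1.46]), (np.float64(0.0), [-0.16, 1.12, 0.75, 0.08, 2.06, -1.46])]
1 0 [(np.float64(0.0), [-0.05, 1.0, 0.91, -0.03, 1.85, -1.62]), (np.float64(0.0), [-0.05, 1.14, 0.72, -0.04, 2.07, -1.62])]
1 15 [(np.float64(0.0), [0.05, 0.97, 0.95, -0.12, 1.82, -1.77]), (np.float64(0.0), [0.06, 1.11, 0.77, -0.16, 2.03, -1.78])]
1 30 [(np.float64(0.0), [0.15, 0.92, 1.05, -0.21, 1.75, -1.92]), (np.float64(0.0), [0.17, 1.04, 0.9, -0.27, 
[... 3011 characters left out ...]
)]
-1 120 [(np.float64(0.0), [0.6, 0.21, 2.16, -0.76, 0.98, 0.58]), (np.float64(0.0), [0.68, 0.29, 2.16, -0.91, 1.08, 0.77])]
-1 135 [(np.float64(0.0), [0.58, 0.04, 2.36, -0.88, 0.82, 0.44]), (np.float64(0.0), [0.69, 0.11, 2.38, -1.08, 0.92, 0.72])]
-1 150 [(np.float64(0.0), [0.48, -0.15, 2.54, -0.96, 0.63, 0.2]), (np.float64(23.8), '')]
-1 165 [(np.float64(676.7), ''), (np.float64(2298.6), '')]
-1 180 [(np.float64(1341.2), ''), (np.float64(4022.5), '')]
-1 195 [(np.float64(1226.4), ''), (np.float64(1771.8), '')]
-1 210 [(np.float64(320.9), ''), (np.float64(0.0), [-0.88, -0.03, 2.53, 1.13, 0.88, 2.44])]
-1 225 [(np.float64(13.3), ''), (np.float64(0.0), [-0.89, 0.17, 2.31, 0.96, 1.03, 2.36])]
```

```bash
python3 - <<'E'
from h import *
d=np.load("top0.npy")
for u,v in [(270,100),(270,125),(300,112),(300,124),(332,100),(332,122),(340,120),(275,97),(319,180),(318,187)]:
    print(u,v,atdepth("top",u,v,d[v,u]).round(0))
from ik import *
for phi in (-5,-10,76,84,92,110,125,140,143): 
    P,Rt=hpose(phi,35,flip=-1); c,q=ik(P,Rt,SEEDS); print(phi,P.round(),c.round(2),q.round(2))
E
```

```text
270 100 [938. 173.  34.]
270 125 [835. 171.  37.]
300 112 [895.  55.  12.]
300 124 [786.  45. 217.]
332 100 [941. -73.  20.]
332 122 [793. -68. 217.]
340 120 [ 864. -105.    3.]
275 97 [939. 150.  66.]
319 180 [584. -22. 228.]
318 187 [576. -18. 114.]
-5 [780. -40.  81.] 0.0 [-0.08  1.    0.91  0.    1.85  1.57]
-10 [778. -56.  81.] 0.0 [-0.12  0.99  0.91  0.03  1.85  1.63]
76 [635. 163.  81.] 0.0 [ 0.43  0.62  1.56 -0.47  1.4   0.86]
84 [609. 168.  81.] 0.0 [ 0.48  0.55  1.67 -0.52  1.32  0.81]
92 [582. 169.  81.] 0.0 [ 0.51  0.48  1.78 -0.57  1.25  0.76]
110 [523. 157.  81.] 0.0 [ 0.58  0.32  2.02 -0.69  1.08  0.65]
125 [478. 134.  81.] 0.0 [ 0.6   0.16  2.23 -0.8   0.93  0.54]
140 [441. 100.  81.] 0.0 [ 0.56 -0.02  2.42 -0.91  0.76  0.38]
143 [435.  93.  81.] 0.0 [ 0.54 -0.06  2.46 -0.93  0.73  0.33]
```

```bash
cat >> ik.py <<'E'
def plan(wps,g,n=8,off=0):
    """wps: list of (P,R) to interpolate from current with n rows; print rows"""
    s=state(); R0=R.from_rotvec(s["tcp_rot"]); pts=[(s["eef_pos"],R0)]+wps
    k=np.linspace(0,len(wps),n+1)[1:]
    P=np.array([p for p,_ in pts]); sl=Slerp(range(len(pts)),R.concatenate([r for _,r in pts]))
    q=s["qpos"]; out=[]
    for x in k:
        i=min(int(x),len(pts)-2); pp=P[i]+(P[i+1]-P[i])*(x-i); rr=sl(x)
        t,w=rel(pp,rr,s); out.append([[round(float(a),1) for a in t],[round(float(a),2) for a in w],g])
        c,q=ik(pp,rr,[q]); 
        if c>.5: print("IK?",x,c)
    print(out); print("endq",q.round(2))
E
python3 - <<'E'
from ik import *
P,Rt=hpose(76.4,40,along=130,flip=-1); print(P); P2=P+[0,0,100]
plan([(P2,Rt)],0.5)
for phi in (120,136,140,143): print(phi,ik(*hpose(phi,40,flip=-1),SEEDS))
E
```

```text
[651.1806425  236.09072262 187.48976576]
[[[5.4, 0.3, 2.2], [0.06, -0.11, -0.03], 0.5], [[10.9, 0.5, 4.4], [0.11, -0.21, -0.07], 0.5], [[16.3, 0.8, 6.7], [0.17, -0.32, -0.1], 0.5], [[21.8, 1.0, 8.9], [0.23, -0.42, -0.14], 0.5], [[27.2, 1.3, 11.1], [0.28, -0.53, -0.17], 0.5], [[32.7, 1.5, 13.3], [0.34, -0.64, -0.21], 0.5], [[38.1, 1.8, 15.5], [0.4, -0.74, -0.24], 0.5], [[43.6, 2.1, 17.8], [0.45, -0.85, -0.28], 0.5]]
endq [ 0.53  0.57  1.26 -0.5   1.8   0.77]
120 (np.float64(6.65989039959435e-27), array([ 0.64201447,  0.24858805,  2.15797281, -0.84180995,  1.02706371,
        0.67910661]))
136 (np.float64(1.8152513685551587e-23), array([ 0.6360383 ,  0.06251109,  2.38386379, -0.99806631,  0.85446533,
        0.57809971]))
140 (np.float64(1.4538171845070686e-26), array([ 0.62081894,  0.0108757 ,  2.43818532, -1.03949044,  0.80675698,
        0.54258108]))
143 (np.float64(4.055818396705166e-24), array([ 0.60425808, -0.02948053,  2.47800849, -1.07045721,  0.76872867,
        0.51129767]))
```

send_rows(series=[[[5.4,0.3,2.0],[0.06,-0.11,-0.03],0.5],[[10.9,0.5,4.2],[0.11,-0.21,-0.07],0.5],[[16.3,0.8,6.4],[0.17,-0.32,-0.1],0.5],[[21.8,1.0,8.6],[0.23,-0.42,-0.14],0.5],[[27.2,1.3,11.0],[0.28,-0.53,-0.17],0.5],[[32.7,1.5,13.3],[0.34,-0.64,-0.21],0.5],[[38.1,1.8,15.5],[0.4,-0.74,-0.24],0.5],[[43.6,2.1,17.8],[0.45,-0.85,-0.28],0.5]])

```text
time_s: 2.98
eef_pos: [642.1, 220.0, 289.9]
tcp_rot: [2.045, 1.613, -0.747]
force: [0.8, -0.7, 1.2]
grip_width: 44.0
```

```bash
python3 - <<'E'
from ik import *
s=state(); print(s["eef_pos"],s["time_s"]); r=fit(); print(r.x.round(2),r.cost)
for n in("scene","top"):
    p,d=imaging.read_camera(n); cv2.imwrite(f"pics/{n}1.png",p[:,:,::-1]); np.save(f"{n}1.npy",d)
    crop(n,p,*( (180,100,440,280) if n=="scene" else (190,100,400,260)),3,f"pics/{n}1c.png",1.4)
E
```

```text
[642.08883474 220.00466966 289.91243002] 2.975
[251.8   -0.   512.     1.4  566.2  321.27   1.57  24.9   -0.    -0.  ] 1.837619760377504e-18
```

View pics/scene1c.png

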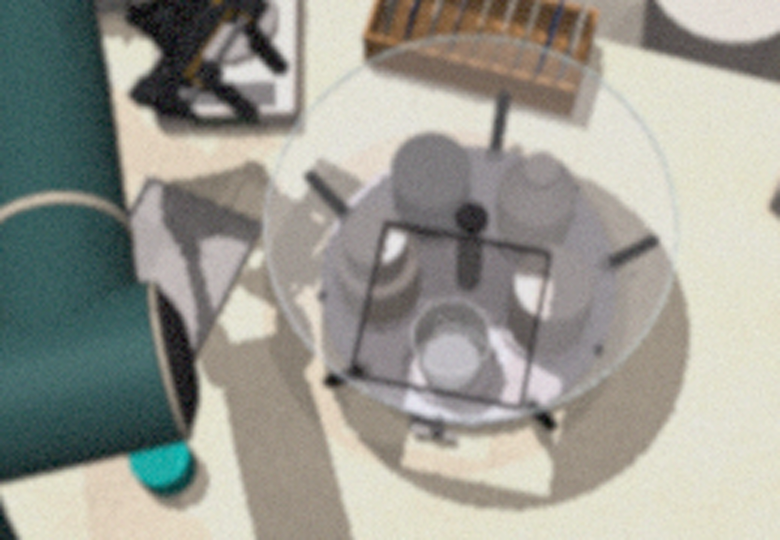

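View pics/top1c.png

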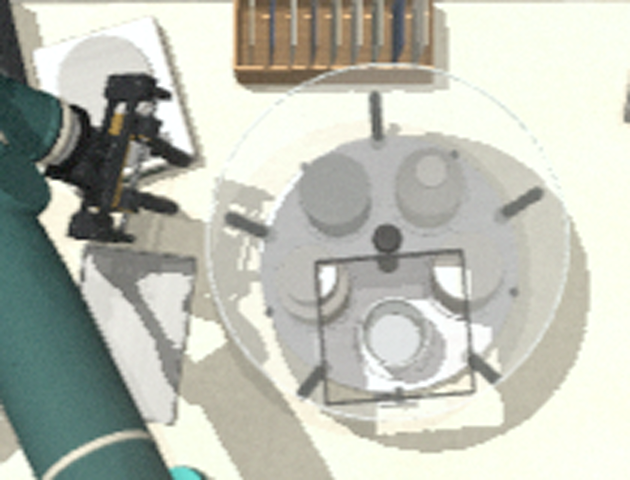

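```bash
cat >> h.py <<'E'
def tri(a,b):  # a=(u,v) scene, b=(u,v) top
    o1,d1=ray("scene",*a);o2,d2=ray("top",*b); A=np.stack([d1,-d2],1); k=np.linalg.lstsq(A,o2-o1,rcond=None)[0]
    p,q=o1+d1*k[0],o2+d2*k[1]; return (p+q)/2,np.linalg.norm(p-q)
E
python3 - <<'E'
from ik import *
L={'left':[((311,177),(231,217)),((345,212),(266,232))],'back':[((504,95),(375,95)),((497,150),(379,138))],'right':[((657,240),(541,192)),((612,262),(504,213))]}
for k,l in L.items():
    for (a,b) in l:
        P,e=tri((180+a[0]/3,100+a[1]/3),(190+b[0]/3,100+b[1]/3)); v=P[:2]-AX
        print(k,P.round(1),round(e,1),"r",np.hypot(*v).round(1),"ang",np.degrees(np.arctan2(v[1],v[0])).round(1))
# hood circle
for n,pts in {"top":[(208,250),(570,240),(385,64),(250,385)],"scene":[(264,215),(679,220),(470,33),(330,380)]}.items():
    o=(190,100) if n=="top" else (180,100)
    W=np.array([onz(n,o[0]+u/3,o[1]+v/3,214)[:2] for u,v in pts]); A=np.c_[2*W,np.ones(len(W))]; x=np.linalg.lstsq(A,(W**2).sum(1),rcond=None)[0]
    print(n,x[:2],np.sqrt(x[2]+x[:2]@x[:2]))
E
```

```text
left [635.3 173.4  96.3] 1.1 r 202.0 ang 76.6
left [625.2 134.   44.4] 1.5 r 161.3 ang 76.8
back [789.1  -7.1 104.3] 1.1 r 201.2 ang 4.5
back [748.7 -12.   43.9] 2.1 r 160.5 ang 3.9
right [ 663.3 -213.4  109.6] 1.7 r 204.6 ang -68.6
right [ 648.5 -172.9   49.4] 3.2 r 161.4 ang -68.2
top [575.17930661 -21.4429143 ] 216.10071322410343
scene [586.18664744 -22.71791954] 214.0685950896436
```

```bash
python3 - <<'E'
from ik import *
plan([hpose(76.6,40,along=110,flip=-1),hpose(76.6,40,along=40,flip=-1)],0.55,8)
E
```

```text
[[[1.7, 0.2, 1.9], [-0.0, 0.0, 0.0], 0.55], [[3.4, 0.3, 3.8], [-0.0, 0.01, 0.01], 0.55], [[5.1, 0.5, 5.6], [-0.01, 0.01, 0.01], 0.55], [[6.8, 0.6, 7.5], [-0.01, 0.01, 0.01], 0.55], [[6.9, 0.6, 9.3], [-0.01, 0.01, 0.01], 0.55], [[7.1, 0.6, 11.0], [-0.01, 0.01, 0.01], 0.55], [[7.3, 0.6, 12.7], [-0.01, 0.01, 0.01], 0.55], [[7.5, 0.7, 14.5], [-0.01, 0.01, 0.01], 0.55]]
endq [ 0.48  0.65  1.48 -0.51  1.52  0.88]
```

send_rows(series=[[[1.7,0.2,1.9],[0,0,0],0.55],[[3.4,0.3,3.8],[0,0.01,0.01],0.55],[[5.1,0.5,5.6],[-0.01,0.01,0.01],0.55],[[6.8,0.6,7.5],[-0.01,0.01,0.01],0.55],[[6.9,0.6,9.3],[-0.01,0.01,0.01],0.55],[[7.1,0.6,11.0],[-0.01,0.01,0.01],0.55],[[7.3,0.6,12.7],[-0.01,0.01,0.01],0.55],[[7.5,0.7,14.5],[-0.01,0.01,0.01],0.55]])

```text
time_s: 4.08
eef_pos: [638.8, 185.4, 113.2]
tcp_rot: [2.042, 1.619, -0.747]
force: [-0.3, -0.5, 0.5]
grip_width: 48.6
```

```bash
python3 - <<'E'
from ik import *
s=state(); print(s["eef_pos"],s["time_s"],s["force"])
for n in("scene","top"):
    p,d=imaging.read_camera(n); 
    crop(n,p,*( (230,100,360,220) if n=="scene" else (220,120,340,220)),5,f"pics/{n}2c.png",1.6)
    print(proj(n,s["eef_pos"]))
plan([hpose(76.6,40,along=2,flip=-1)],0.55,4)
E
```

```text
[638.79474675 185.37964413 113.17909776] 4.075 [-0.28711341 -0.45621425  0.49826131]
[279.98884559 155.10908472]
[263.41449422 170.54794483]
[[[0.1, 0.0, 0.9], [-0.0, 0.0, 0.0], 0.55], [[0.2, 0.0, 1.7], [-0.0, 0.0, 0.0], 0.55], [[0.3, 0.0, 2.6], [-0.0, 0.01, 0.0], 0.55], [[0.4, 0.0, 3.5], [-0.0, 0.01, 0.0], 0.55]]
endq [ 0.46  0.66  1.53 -0.52  1.46  0.89]
```

View pics/scene2c.png

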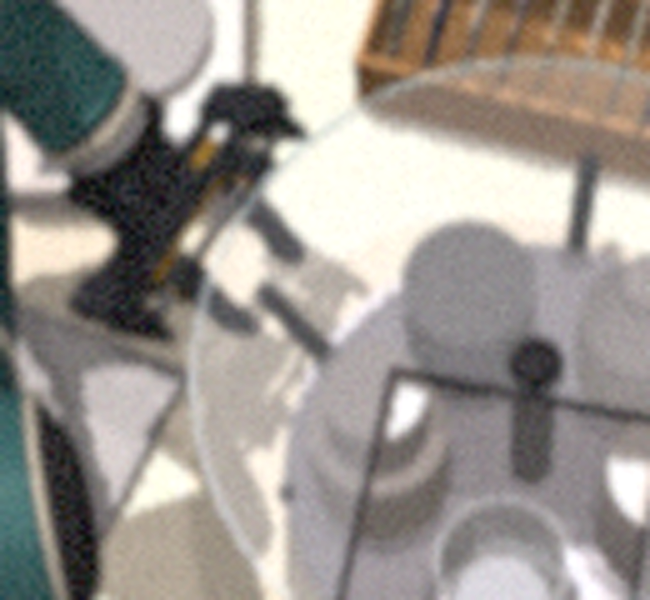

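View pics/top2c.png

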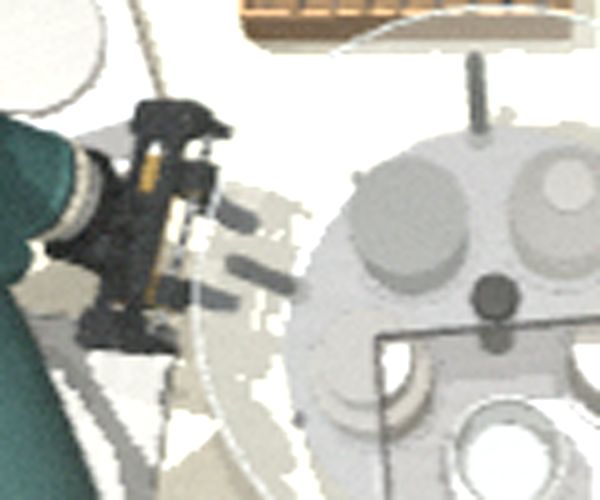

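send_rows(series=[[[0.1,0,0.9],[0,0,0],0.55],[[0.2,0,1.7],[0,0,0],0.55],[[0.3,0,2.6],[0,0,0],0.55],[[0.4,0,3.5],[0,0.01,0],0.45],[[0.4,0,3.6],[0,0.01,0],0.3],[[0.4,0,3.6],[0,0.01,0],0.3]])

```text
time_s: 4.92
eef_pos: [632.8, 164.5, 81.5]
tcp_rot: [2.049, 1.624, -0.744]
force: [-0.2, 0.2, 0.1]
grip_width: 26.5
```

```bash
python3 - <<'E'
from ik import *
s=state(); print(s["eef_pos"],s["time_s"],s["force"],s["grip_width"])
plan([hpose(76.6+d,40,along=2,flip=-1) for d in (6,12,18,24,30,36,42,48)],0.3,8)
E
```

```text
[632.76117552 164.473956    81.49111907] 4.925 [-0.16254156  0.21736931  0.11662416] 26.545958262813606
[[[-0.1, -2.0, -0.1], [-0.07, -0.0, -0.08], 0.3], [[-0.3, -4.0, 0.2], [-0.13, -0.0, -0.16], 0.3], [[-0.7, -5.9, 0.5], [-0.2, -0.0, -0.24], 0.3], [[-1.3, -7.8, 1.0], [-0.27, -0.0, -0.32], 0.3], [[-2.0, -9.6, 1.5], [-0.34, -0.0, -0.4], 0.3], [[-2.8, -11.3, 2.2], [-0.4, -0.0, -0.48], 0.3], [[-3.8, -12.9, 3.1], [-0.47, -0.0, -0.56], 0.3], [[-4.9, -14.3, 4.0], [-0.54, -0.0, -0.64], 0.3]]
endq [ 0.65  0.2   2.22 -0.88  0.98  0.65]
```

send_rows(series=[[[0,-0.5,0],[-0.02,0,-0.02],0.3],[[-0.1,-1.2,0],[-0.04,0,-0.05],0.3],[[-0.1,-2.0,0],[-0.07,0,-0.08],0.3],[[-0.2,-3.0,0.1],[-0.1,0,-0.12],0.3],[[-0.3,-4.0,0.2],[-0.13,0,-0.16],0.3],[[-0.5,-5.0,0.3],[-0.16,0,-0.2],0.3],[[-0.7,-5.9,0.5],[-0.2,0,-0.24],0.3],[[-1.0,-6.9,0.7],[-0.24,0,-0.28],0.3]])

```text
time_s: 5.92
eef_pos: [561.9, 168.7, 82.9]
tcp_rot: [1.672, 1.925, -0.603]
force: [1.4, -1.2, 0.0]
grip_width: 26.3
```

```bash
cat >> ik.py <<'E'
def ang(s):
    v=s["eef_pos"][:2]-AX; return np.degrees(np.arctan2(v[1],v[0])),np.hypot(*v)
E
python3 - <<'E'
from ik import *
s=state(); print(s["eef_pos"],s["time_s"],s["force"],s["grip_width"],ang(s))
a=ang(s)[0]
plan([hpose(a+d,40,along=2,flip=-1) for d in np.arange(1,9)*3.5],0.3,8)
for n in("scene","top"):
    p,d=imaging.read_camera(n); 
    crop(n,p,*( (230,100,400,240) if n=="scene" else (220,120,390,245)),4,f"pics/{n}3c.png",1.6)
E
```

```text
[561.8505544 168.682555   82.9158336] 5.925 [ 1.44417709 -1.15823061  0.01631774] 26.2658251176106 (np.float64(97.91504181971183), np.float64(193.52621228949477))
[[[-0.0, -1.2, 0.1], [-0.04, -0.0, -0.05], 0.3], [[-0.1, -2.4, 0.1], [-0.07, -0.0, -0.09], 0.3], [[-0.3, -3.5, 0.2], [-0.11, -0.0, -0.14], 0.3], [[-0.4, -4.7, 0.4], [-0.15, -0.0, -0.19], 0.3], [[-0.7, -5.8, 0.6], [-0.19, -0.0, -0.23], 0.3], [[-1.0, -6.9, 0.8], [-0.23, -0.0, -0.28], 0.3], [[-1.3, -8.0, 1.1], [-0.27, -0.0, -0.33], 0.3], [[-1.7, -9.1, 1.5], [-0.31, -0.0, -0.37], 0.3]]
endq [ 0.65  0.18  2.24 -0.89  0.97  0.64]
```

View pics/top3c.png

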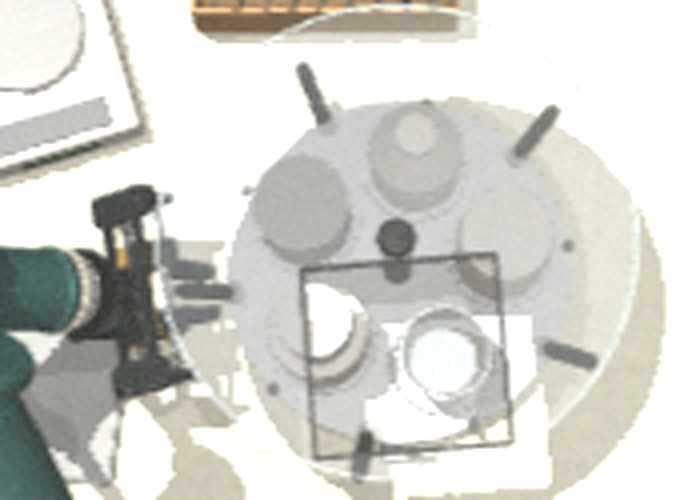

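The table is turning and the tall-capped jar (now around crop pixel (325,330)) is moving towards the hatch; the handle is still caged between the fingers.

send_rows(series=[[[0,-1.2,0.1],[-0.04,0,-0.05],0.3],[[-0.1,-2.4,0.1],[-0.07,0,-0.09],0.3],[[-0.3,-3.5,0.2],[-0.11,0,-0.14],0.3],[[-0.4,-4.7,0.4],[-0.15,0,-0.19],0.3],[[-0.7,-5.8,0.6],[-0.19,0,-0.23],0.3],[[-1.0,-6.9,0.8],[-0.23,0,-0.28],0.3],[[-1.3,-8.0,1.1],[-0.27,0,-0.33],0.3],[[-1.7,-9.1,1.5],[-0.31,0,-0.37],0.3]])

```text
time_s: 7.02
eef_pos: [473.6, 133.9, 82.7]
tcp_rot: [1.136, 2.216, -0.408]
force: [1.9, 0.1, 0.6]
grip_width: 26.3
```

```bash
python3 - <<'E'
from ik import *
s=state(); print(s["eef_pos"],s["time_s"],s["force"],s["grip_width"],ang(s))
a=ang(s)[0]
plan([hpose(a+d,40-.2*d,along=2,flip=-1) for d in np.arange(1,9)*2.5],0.3,8)
E
```

```text
[473.63942486 133.88323668  82.74622013] 7.025 [1.87643549 0.13067416 0.63262009] 26.288701098784227 (np.float64(126.20936979532071), np.float64(194.43585490291926))
[[[-0.1, -0.8, 0.1], [-0.03, 0.01, -0.04], 0.3], [[-0.2, -1.7, 0.1], [-0.06, 0.02, -0.07], 0.3], [[-0.2, -2.5, 0.2], [-0.08, 0.02, -0.11], 0.3], [[-0.3, -3.4, 0.3], [-0.11, 0.03, -0.14], 0.3], [[-0.5, -4.2, 0.4], [-0.14, 0.04, -0.18], 0.3], [[-0.6, -5.0, 0.5], [-0.16, 0.05, -0.21], 0.3], [[-0.8, -5.8, 0.7], [-0.19, 0.06, -0.25], 0.3], [[-1.0, -6.6, 0.9], [-0.22, 0.07, -0.28], 0.3]]
endq [ 0.53 -0.1   2.5  -0.98  0.69  0.31]
```

send_rows(series=[[[-0.1,-0.8,0.1],[-0.03,0.01,-0.04],0.3],[[-0.2,-1.7,0.1],[-0.06,0.02,-0.07],0.3],[[-0.2,-2.5,0.2],[-0.08,0.02,-0.11],0.3],[[-0.3,-3.4,0.3],[-0.11,0.03,-0.14],0.3],[[-0.5,-4.2,0.4],[-0.14,0.04,-0.18],0.3],[[-0.6,-5.0,0.5],[-0.16,0.05,-0.21],0.3],[[-0.8,-5.8,0.7],[-0.19,0.06,-0.25],0.3],[[-1.0,-6.6,0.9],[-0.22,0.07,-0.28],0.35]])

```text
time_s: 8.02
eef_pos: [427.4, 83.6, 81.9]
tcp_rot: [0.735, 2.422, -0.233]
force: [0.3, -0.0, 0.5]
grip_width: 30.3
```

```bash
python3 - <<'E'
from ik import *
s=state(); print(s["eef_pos"],s["time_s"],s["force"],s["grip_width"],ang(s))
plan([hpose(148,35,along=2,flip=-1)],0.4,2)
for n in("scene","top"):
    p,d=imaging.read_camera(n); 
    crop(n,p,*( (230,100,400,240) if n=="scene" else (220,120,390,245)),4,f"pics/{n}4c.png",1.6)
E
```

```text
[427.37495083  83.57739641  81.86723122] 8.025 [ 0.29749451 -0.04820167  0.45223058] 30.33318134309148 (np.float64(146.51705198072602), np.float64(193.1839095163983))
[[[-0.0, -0.2, -0.0], [-0.01, 0.01, -0.01], 0.4], [[-0.1, -0.5, -0.1], [-0.01, 0.02, -0.03], 0.4]]
endq [ 0.51 -0.13  2.52 -0.95  0.66  0.24]
```

View pics/top4c.png

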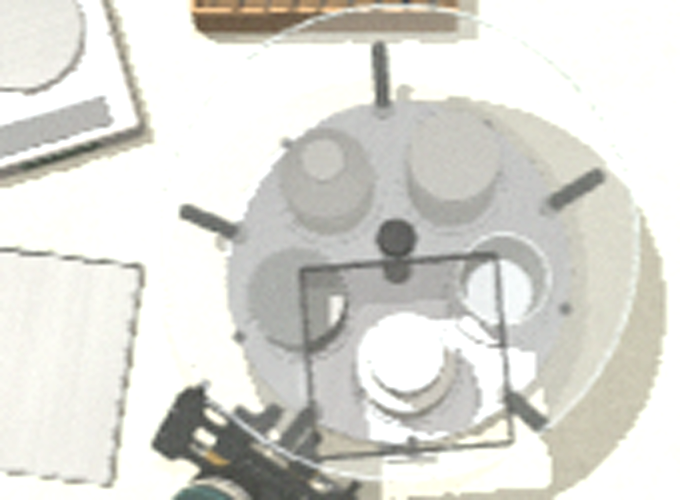

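View pics/scene4c.png

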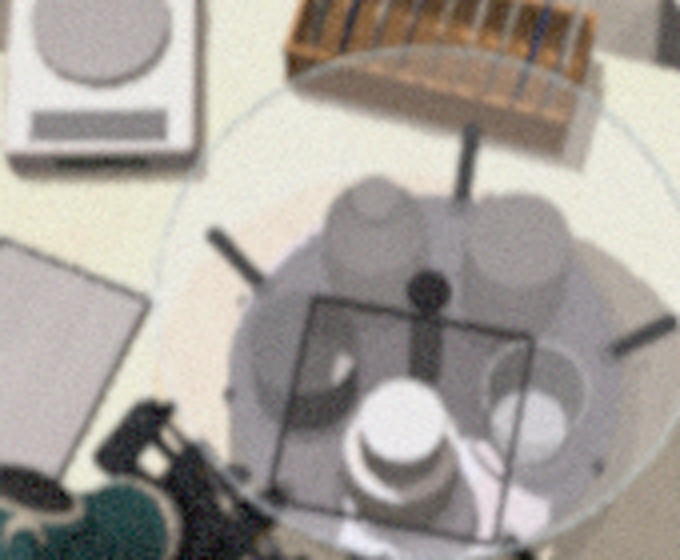

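```bash
python3 - <<'E'
from ik import *
P,Rt=hpose(148,36,along=2,flip=-1)
plan([(P,Rt),hpose(148,36,along=45,flip=-1),hpose(148,36,along=90,flip=-1)],0.5,6)
P,_=hpose(148,36,along=110,flip=-1)
print(ik(P+[0,0,60],Rt,SEEDS), ik(P+[0,0,120],down(0),SEEDS))
E
```

```text
[[[-0.0, -0.2, -0.0], [-0.01, -0.0, -0.01], 0.5], [[-0.1, -0.4, -0.1], [-0.02, -0.0, -0.03], 0.5], [[-0.1, -0.4, -2.2], [-0.02, -0.0, -0.03], 0.5], [[-0.2, -0.4, -4.4], [-0.02, -0.0, -0.03], 0.5], [[-0.2, -0.5, -6.6], [-0.02, -0.0, -0.03], 0.5], [[-0.2, -0.5, -8.9], [-0.02, -0.0, -0.03], 0.5]]
endq [ 0.67 -0.33  2.5  -0.79  0.9   0.14]
(np.float64(3.814367194249503e-26), array([ 0.70283659, -0.44802139,  2.41971556, -0.69241902,  1.06954253,
        0.0028942 ])) (np.float64(6.574171504614683e-22), array([ 2.28656388e-01, -3.27059279e-01,  2.11668036e+00, -6.18861270e-15,
        1.35197157e+00,  2.28656388e-01]))
```

send_rows(series=[[[0,-0.3,0],[-0.02,0,-0.02],0.5],[[-0.1,-0.4,0],[-0.02,0,-0.03],0.55],[[-0.1,-0.4,0],[-0.02,0,-0.03],0.55],[[-0.1,-0.4,-2.2],[-0.02,0,-0.03],0.55],[[-0.2,-0.4,-4.4],[-0.02,0,-0.03],0.55],[[-0.2,-0.4,-6.6],[-0.02,0,-0.03],0.55],[[-0.2,-0.5,-8.9],[-0.02,0,-0.03],0.55],[[-0.2,-0.5,-11],[-0.02,0,-0.03],0.55]])

```text
time_s: 9.12
eef_pos: [371.2, 113.8, 172.6]
tcp_rot: [0.694, 2.433, -0.221]
force: [0.5, 0.6, 0.5]
grip_width: 48.3
```

```bash
python3 - <<'E'
from ik import *
s=state(); print(s["eef_pos"],s["time_s"],s["force"],s["grip_width"],ang(s))
plan([(s["eef_pos"]+[-20,0,90],R.from_rotvec(s["tcp_rot"])),([380,60,330],down(0))],1.0,8)
for n in("scene","top"):
    p,d=imaging.read_camera(n); np.save(f"{n}5.npy",d)
    cv2.imwrite(f"pics/{n}5.png",p[:,:,::-1])
    crop(n,p,*( (230,100,400,240) if n=="scene" else (220,120,390,245)),4,f"pics/{n}5c.png",1.0)
E
```

```text
[371.16458438 113.78018063 172.6310317 ] 9.125 [0.4928737  0.59590638 0.47327044] 48.27541822427747 (np.float64(147.8157149034441), np.float64(256.79466641165203))
[[[-1.0, -0.3, -2.1], [0.0, 0.0, 0.0], 1.0], [[-1.9, -0.5, -4.1], [0.0, 0.0, 0.0], 1.0], [[-2.9, -0.8, -6.2], [0.0, 0.0, 0.0], 1.0], [[-3.9, -1.0, -8.3], [0.0, 0.0, 0.0], 1.0], [[-6.0, -1.8, -8.9], [0.08, 0.14, 0.25], 1.0], [[-8.0, -2.6, -9.5], [0.16, 0.28, 0.49], 1.0], [[-10.1, -3.3, -10.1], [0.24, 0.43, 0.74], 1.0], [[-12.1, -4.1, -10.7], [0.32, 0.57, 0.98], 1.0]]
endq [ 0.09 -0.35  2.06  0.    1.43  0.09]
```

View pics/top5c.png

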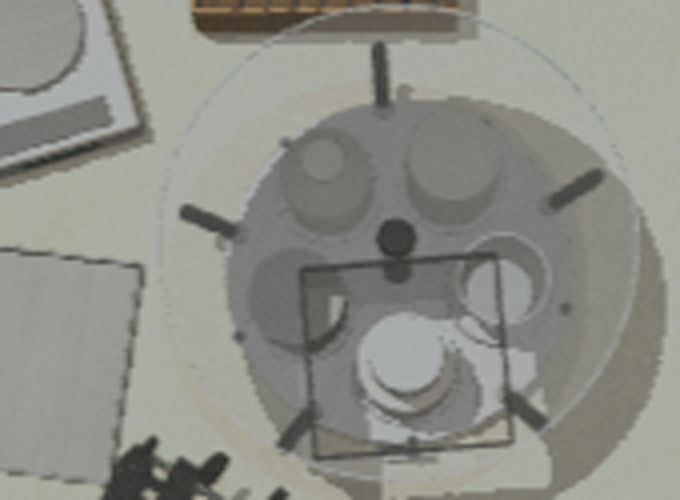

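View pics/scene5c.png

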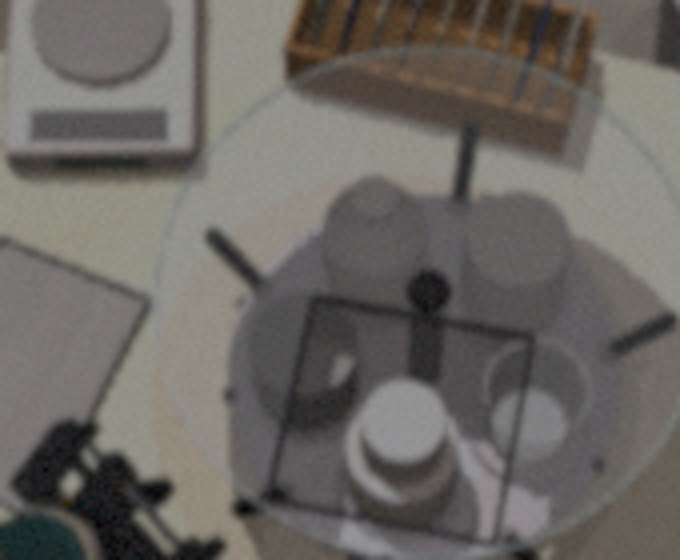

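```bash
python3 - <<'E'
from ik import *
a=(230+403.5/4,100+422/4); b=(220+405/4,120+352/4)
print(onz("scene",*a,202),onz("top",*b,202),tri(a,b))
# threshold based centroid
for n,box in (("scene",(318,190,343,220)),("top",(308,195,338,222))):
    im=cv2.imread(f"pics/{n}5.png"); u0,v0,u1,v1=box; g=cv2.cvtColor(im[v0:v1,u0:u1],cv2.COLOR_BGR2GRAY)
    for th in (165,180,190,200):
        c,_=cv2.findContours((g>th).astype(np.uint8),cv2.RETR_EXTERNAL,cv2.CHAIN_APPROX_NONE)
        c=max(c,key=cv2.contourArea); (x,y),r=cv2.minEnclosingCircle(c); print(n,th,x+u0,y+v0,r,cv2.contourArea(c),onz(n,x+u0,y+v0,202).round(1))
    print(g.max(), np.percentile(g,[50,80,95]))
E
```

```text
[487.41613513 -32.59583202 202.        ] [488.87909347 -29.8170778  202.        ] (array([490.31706738, -30.78706424, 191.89759101]), np.float64(2.0851450559175846))Traceback (most recent call last):
  File "<stdin>", line 9, in <module>
ValueError: max() iterable argument is empty
```

send_rows(series=[[[-1,-0.3,-2.1],[0,0,0],1],[[-1.9,-0.5,-4.1],[0,0,0],1],[[-2.9,-0.8,-6.2],[0,0,0],1],[[-3.9,-1.0,-8.3],[0,0,0],1],[[-6.0,-1.8,-8.9],[0.08,0.14,0.25],1],[[-8.0,-2.6,-9.5],[0.16,0.28,0.49],1],[[-10.1,-3.3,-10.1],[0.24,0.43,0.74],1],[[-12.1,-4.1,-10.7],[0.32,0.57,0.98],1]])

```text
time_s: 10.22
eef_pos: [380.9, 60.2, 331.3]
tcp_rot: [1.666, 2.39, -0.087]
force: [0.3, -0.0, 1.3]
grip_width: 87.9
```

```bash
python3 - <<'E'
from ik import *
s=state(); print(s["eef_pos"],s["tcp_rot"])
plan([([488.5,-31,290],down(94))],1.0,10)
E
```

```text
[380.86671803  60.22005143 331.28246683] [ 1.6660136   2.39037574 -0.08697853]
[[[-1.1, 0.6, 0.7], [-0.01, 0.02, -0.13], 1.0], [[-2.2, 1.3, 1.4], [-0.01, 0.05, -0.26], 1.0], [[-3.3, 1.9, 2.2], [-0.02, 0.07, -0.38], 1.0], [[-4.4, 2.6, 2.9], [-0.03, 0.1, -0.51], 1.0], [[-5.5, 3.2, 3.6], [-0.04, 0.12, -0.64], 1.0], [[-6.6, 3.9, 4.3], [-0.04, 0.14, -0.77], 1.0], [[-7.7, 4.5, 5.1], [-0.05, 0.17, -0.9], 1.0], [[-8.8, 5.2, 5.8], [-0.06, 0.19, -1.02], 1.0], [[-9.9, 5.8, 6.5], [-0.06, 0.22, -1.15], 1.0], [[-11.0, 6.5, 7.2], [-0.07, 0.24, -1.28], 1.0]]
endq [-0.11 -0.11  1.95 -0.    1.31 -1.75]
```

send_rows(series=[[[-1.4,0.8,0.5],[-0.01,0.02,-0.16],1],[[-2.8,1.6,1],[-0.02,0.05,-0.32],1],[[-4.2,2.5,2],[-0.03,0.08,-0.48],1],[[-5.6,3.3,3],[-0.04,0.12,-0.64],1],[[-7,4.1,4],[-0.04,0.15,-0.8],1],[[-8.4,5,5],[-0.05,0.18,-0.96],1],[[-9.8,5.8,6],[-0.06,0.21,-1.12],1],[[-11,6.5,7.2],[-0.07,0.24,-1.28],1]])

```text
time_s: 11.22
eef_pos: [489.3, -31.9, 289.0]
tcp_rot: [0.114, -3.137, 0.003]
force: [-0.1, 0.4, 0.1]
grip_width: 88.4
```

```bash
python3 - <<'E'
from ik import *
s=state(); print(s["eef_pos"],s["time_s"],s["force"]); print(R.from_rotvec(s["tcp_rot"]).as_matrix().round(3))
plan([([488.5,-31,225],down(94)),([488.5,-31,180],down(94))],1.0,4)
E
```

```text
[489.26658313 -31.89814591 289.04750989] 11.225 [-0.05610634  0.41369674  0.09010783]
[[-0.997 -0.072 -0.002]
 [-0.072  0.997 -0.002]
 [ 0.003 -0.002 -1.   ]]
[[[0.0, 0.1, 3.2], [-0.0, -0.0, 0.0], 1.0], [[0.1, 0.1, 6.4], [-0.0, -0.0, 0.0], 1.0], [[0.0, 0.1, 8.7], [-0.0, -0.0, 0.0], 1.0], [[0.0, 0.1, 10.9], [-0.0, -0.0, 0.0], 1.0]]
endq [-0.11 -0.03  2.08 -0.    1.09 -1.75]
```

send_rows(series=[[[0,0.1,3.2],[0,0,0],1],[[0,0.1,6.0],[0,0,0],1],[[0,0.1,8.5],[0,0,0],1],[[0,0.1,10.5],[0,0,0],1],[[0,0.1,10.7],[0,0,0],1]])

```text
time_s: 11.85
eef_pos: [487.4, -31.5, 179.2]
tcp_rot: [0.112, -3.132, 0.003]
force: [-0.5, 0.1, 0.3]
grip_width: 88.2
```

```bash
python3 - <<'E'
from ik import *
s=state(); print(s["eef_pos"],s["time_s"],s["force"])
for n in("scene","top"):
    p,d=imaging.read_camera(n)
    crop(n,p,*( (280,160,400,250) if n=="scene" else (270,150,380,250)),5,f"pics/{n}6c.png",1.0)
E
```

```text
[487.43117749 -31.52215544 179.22423472] 11.85 [-0.48316946  0.06458614  0.32485665]
```

View pics/top6c.png

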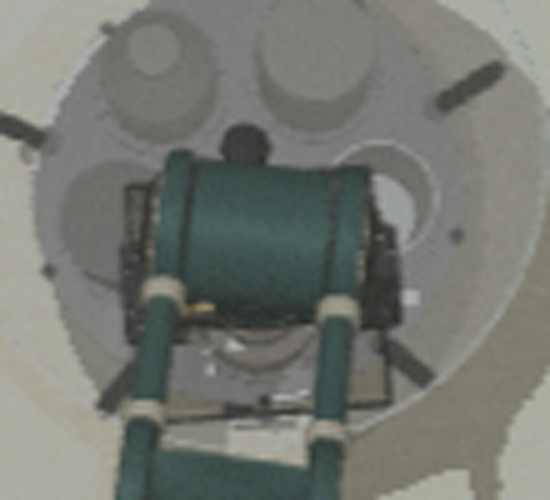

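View pics/scene6c.png

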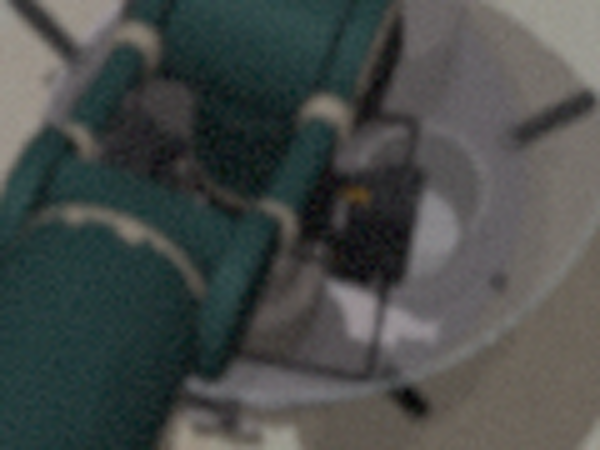

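Nothing is being touched so far (forces under 0.5 N), so I close and then lift a little.

send_rows(series=[[[0,0,0],[0,0,0],0.8],[[0,0,0],[0,0,0],0.72],[[0,0,0],[0,0,0],0.65],[[0,0,0],[0,0,0],0.6],[[0,0,0],[0,0,0],0.6],[[0,0,0],[0,0,0],0.6]])

```text
time_s: 12.7
eef_pos: [489.4, -31.4, 182.2]
tcp_rot: [0.113, -3.137, 0.004]
force: [-0.3, 2.0, 5.3]
grip_width: 63.0
```

send_rows(series=[[[0,0,-0.5],[0,0,0],0.6],[[0,0,-1.5],[0,0,0],0.6],[[0,0,-3],[0,0,0],0.6],[[0,0,-5],[0,0,0],0.6],[[0,0,-8],[0,0,0],0.6],[[0,0,-11],[0,0,0],0.6],[[0,0,-14],[0,0,0],0.6],[[0,0,-16],[0,0,0],0.6]])

```text
time_s: 13.7
eef_pos: [490.1, -31.3, 344.8]
tcp_rot: [0.113, -3.139, 0.005]
force: [0.1, -0.4, 0.1]
grip_width: 63.2
```

```bash
python3 - <<'E'
from ik import *
s=state(); print(s["eef_pos"],s["time_s"],s["force"],s["grip_width"])
for n in("scene","top"):
    p,d=imaging.read_camera(n)
    crop(n,p,*( (260,150,400,260) if n=="scene" else (250,140,390,250)),4,f"pics/{n}7c.png",1.0)
# refine tray: corners
im=cv2.imread("pics/top5.png"); crop("top",im[:,:,::-1],195,170,265,250,7,"pics/tray.png",1.0)
E
```

```text
[490.14352284 -31.29597487 344.80646409] 13.7 [ 0.08568526 -0.35742509  0.06860698] 63.18748283181225
```

View pics/scene7c.png

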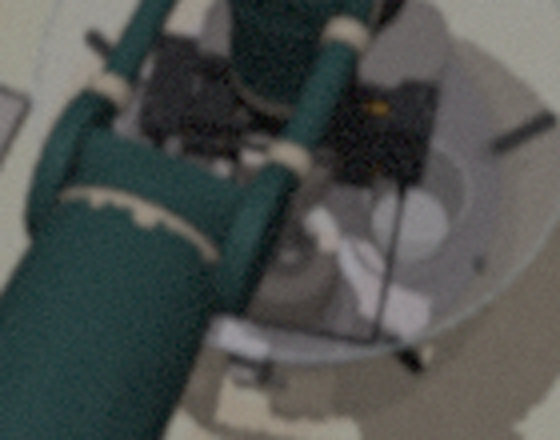

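View pics/top7c.png

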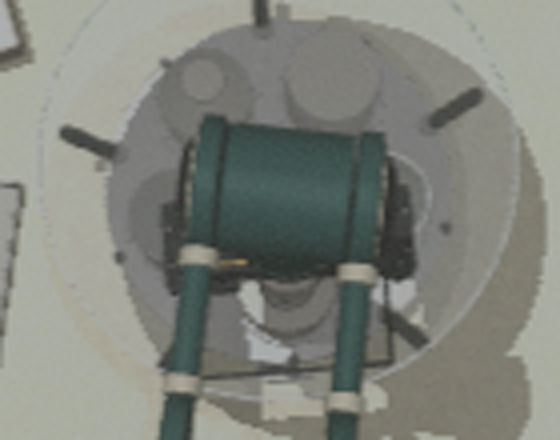

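View pics/tray.png

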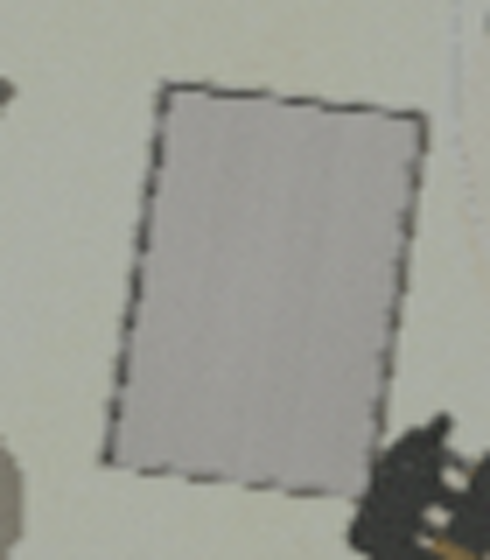

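```bash
python3 - <<'E'
from ik import *
W=np.array([onz("top",195+u/7,170+v/7,14)[:2] for u,v in [(163,84),(428,112),(368,498),(106,464)]])
S=np.array([onz("scene",u,v,14)[:2] for u,v in [(231,160),(268,175),(240,229),(202,212)]])
for C in (W,S):
    m=C.mean(0); x=(C[0]+C[1]-C[2]-C[3])/2; y=(C[0]+C[3]-C[1]-C[2])/2
    print(C.round(),m,np.hypot(*x),np.hypot(*y),np.degrees(np.arctan2(x[1],x[0])),np.degrees(np.arctan2(y[1],y[0]))-90)
E
```

```text
[[612. 375.]
 [596. 226.]
 [380. 256.]
 [399. 402.]] [496.81324706 314.57097793] 216.3311333327993 148.71436203161008 -7.44892493634674 -6.7741945390253875
[[613. 367.]
 [595. 224.]
 [384. 253.]
 [404. 397.]] [499.14069639 310.41490835] 212.12935343305713 144.68652999443376 -7.840456679890644 -7.661654465239096
```

```bash
python3 - <<'E'
from ik import *
plan([([446.5,319,320],down(82.5)),([446.5,319,150],down(82.5))],0.6,14)
E
```

```text
[[[0.3, 5.0, 0.3], [-0.0, 0.0, 0.03], 0.6], [[0.5, 10.1, 0.7], [-0.0, 0.0, 0.06], 0.6], [[0.8, 15.1, 1.0], [-0.0, 0.0, 0.09], 0.6], [[1.1, 20.2, 1.4], [-0.0, 0.0, 0.12], 0.6], [[1.4, 25.2, 1.7], [-0.0, 0.0, 0.14], 0.6], [[1.6, 30.2, 2.1], [-0.0, 0.0, 0.17], 0.6], [[1.9, 35.3, 2.4], [-0.0, 0.0, 0.2], 0.6], [[1.9, 35.3, 4.8], [-0.0, 0.0, 0.2], 0.6], [[1.9, 35.3, 7.3], [-0.0, 0.0, 0.2], 0.6], [[1.9, 35.3, 9.7], [-0.0, 0.0, 0.2], 0.6], [[1.9, 35.3, 12.1], [-0.0, 0.0, 0.2], 0.6], [[2.0, 35.3, 14.6], [-0.0, 0.0, 0.2], 0.6], [[2.0, 35.3, 17.0], [-0.0, 0.0, 0.2], 0.6], [[2.0, 35.3, 19.4], [-0.0, 0.0, 0.2], 0.6]]
endq [ 0.57  0.12  1.98 -0.    1.04 -0.86]
```

send_rows(series=[[[0.2,3,0],[0,0,0.02],0.6],[[0.5,8,0],[0,0,0.05],0.6],[[0.8,13,0],[0,0,0.08],0.6],[[1.1,18.5,0],[0,0,0.11],0.6],[[1.4,24,0],[0,0,0.14],0.6],[[1.6,29,0.5],[0,0,0.17],0.6],[[1.9,33,2],[0,0,0.2],0.6],[[1.9,35.3,5],[0,0,0.2],0.6]])

```text
time_s: 14.8
eef_pos: [446.4, 321.3, 293.6]
tcp_rot: [0.198, 3.132, -0.004]
force: [0.0, -0.1, -0.2]
grip_width: 62.8
```

```bash
python3 - <<'E'
from ik import *
s=state(); print(s["eef_pos"],s["time_s"],s["force"],s["grip_width"])
for n in("scene","top"):
    p,d=imaging.read_camera(n); cv2.imwrite(f"pics/{n}8.png",p[:,:,::-1])
    crop(n,p,*( (170,120,400,270) if n=="scene" else (180,130,400,270)),3,f"pics/{n}8c.png",1.0)
plan([([446.5,319,150],down(82.5)),([446.5,319,60],down(82.5))],0.6,8)
E
```

```text
[446.40658126 321.32859468 293.580426  ] 14.8 [ 0.04952806 -0.10239758 -0.23168042] 62.829161100992806
[[[-0.1, 0.0, 3.5], [-0.0, -0.0, 0.0], 0.6], [[-0.2, 0.0, 6.9], [-0.0, -0.0, 0.0], 0.6], [[-0.2, 0.1, 10.4], [-0.01, -0.0, 0.0], 0.6], [[-0.3, 0.1, 13.9], [-0.01, -0.0, 0.01], 0.6], [[-0.3, 0.1, 16.1], [-0.01, -0.0, 0.01], 0.6], [[-0.3, 0.1, 18.4], [-0.01, -0.0, 0.01], 0.6], [[-0.3, 0.1, 20.6], [-0.01, -0.0, 0.01], 0.6], [[-0.4, 0.2, 22.9], [-0.01, -0.0, 0.01], 0.6]]
endq [ 0.57  0.23  2.04 -0.    0.86 -0.86]
```

View pics/scene8c.png

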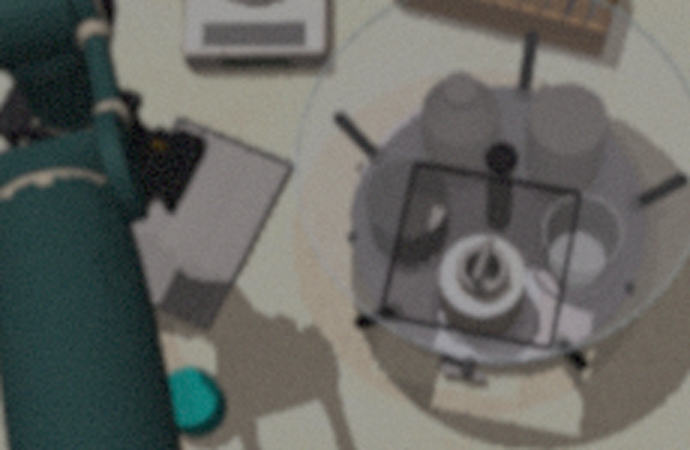

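View pics/top8c.png

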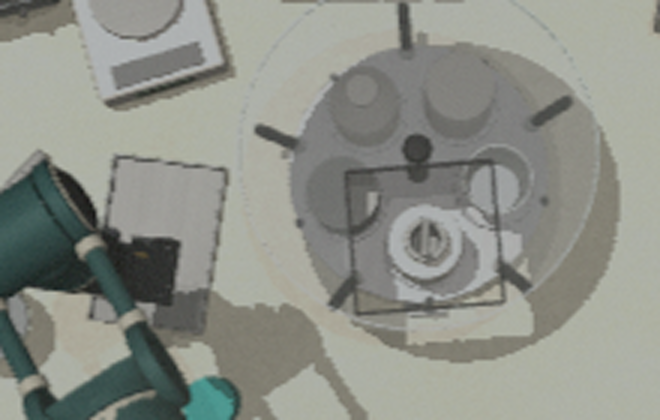

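send_rows(series=[[[-0.1,0,3.5],[0,0,0],0.6],[[-0.2,0,7.5],[0,0,0],0.6],[[-0.2,0.1,11.5],[-0.01,0,0],0.6],[[-0.3,0.1,15.5],[-0.01,0,0],0.6],[[-0.3,0.1,18.5],[-0.01,0,0.01],0.6],[[-0.3,0.1,21],[-0.01,0,0.01],0.6],[[-0.4,0.2,22.9],[-0.01,0,0.01],0.6],[[-0.4,0.2,23.4],[-0.01,0,0.01],0.6]])

```text
time_s: 15.9
eef_pos: [446.6, 318.4, 53.6]
tcp_rot: [-0.212, -3.129, -0.0]
force: [0.8, 0.8, -0.5]
grip_width: 63.1
```

```bash
python3 - <<'E'
from ik import *
s=state(); print(s["eef_pos"],s["time_s"],s["force"],s["grip_width"],R.from_rotvec(s["tcp_rot"]).as_matrix()[:,2])
plan([([446.5,319,50],down(82.5))],0.6,2)
E
```

```text
[446.57911885 318.42317303  53.55502616] 15.9 [ 0.83950569  0.77989397 -0.45378434] 63.105889266677096 [-5.66153232e-03  6.18887747e-04 -9.99983782e-01]
[[[0.0, 0.0, 0.2], [-0.0, -0.0, -0.0], 0.6], [[0.0, 0.1, 0.4], [-0.0, -0.01, -0.0], 0.6]]
endq [ 0.57  0.25  2.05 -0.    0.84 -0.86]
```

Lowering gently, a few millimetres at a time, feeling for the tray floor.

send_rows(series=[[[0,0,0.2],[0,0,0],0.6],[[0,0,0.4],[0,0,0],0.6],[[0,0,0.4],[0,0,0],0.6]])

```text
time_s: 16.27
eef_pos: [447.0, 318.7, 50.2]
tcp_rot: [-0.212, -3.13, -0.001]
force: [0.6, -0.1, -1.0]
grip_width: 63.6
```

```bash
python3 - <<'E'
from ik import *
s=state(); print(s["eef_pos"],s["time_s"],s["force"],s["grip_width"])
E
```

```text
[446.96940785 318.71384195  50.21688181] 16.275 [ 0.6423193  -0.1273713  -0.99029894] 63.61483724544871
```

send_rows(series=[[[0,0,0.15],[0,0,0],0.6],[[0,0,0.25],[0,0,0],0.6],[[0,0,0.25],[0,0,0],0.6]])

```text
time_s: 16.65
eef_pos: [447.4, 319.1, 49.3]
tcp_rot: [-0.212, -3.13, -0.002]
force: [-3.1, -1.5, 8.9]
grip_width: 63.1
```

send_rows(series=[[[0,0,-0.05],[0,0,0],0.7],[[0,0,-0.05],[0,0,0],0.8],[[0,0,-0.05],[0,0,0],1],[[0,0,-0.05],[0,0,0],1],[[0,0,-2],[0,0,0],1],[[0,0,-6],[0,0,0],1],[[0,0,-11],[0,0,0],1],[[0,0,-16],[0,0,0],1]])

```text
time_s: 17.65
eef_pos: [447.6, 318.6, 210.3]
tcp_rot: [-0.212, -3.13, -0.001]
force: [0.8, 0.8, -0.4]
grip_width: 88.0
```

```bash
python3 - <<'E'
from ik import *
s=state(); print(s["eef_pos"],s["time_s"],s["force"],s["grip_width"])
plan([([460,250,330],down(90)),([440,80,340],down(94))],1.0,8)
E
```

```text
[447.64426331 318.57452259 210.28989117] 17.65 [ 0.80633458  0.79415228 -0.38980973] 88.04697310258777
[[[-0.5, -1.7, -3.0], [0.0, -0.0, -0.03], 1.0], [[-1.0, -3.3, -6.0], [0.0, -0.0, -0.07], 1.0], [[-1.6, -5.0, -9.0], [0.0, -0.0, -0.1], 1.0], [[-2.1, -6.6, -12.0], [0.0, -0.0, -0.14], 1.0], [[-2.2, -10.9, -12.2], [0.0, -0.0, -0.15], 1.0], [[-2.2, -15.2, -12.5], [0.0, -0.0, -0.17], 1.0], [[-2.3, -19.5, -12.7], [0.0, -0.0, -0.19], 1.0], [[-2.4, -23.7, -13.0], [0.0, -0.0, -0.21], 1.0]]
endq [ 0.12 -0.22  1.95  0.    1.41 -1.52]
```

send_rows(series=[[[-0.5,-1.7,-3],[0,0,-0.03],1],[[-1,-3.3,-6],[0,0,-0.07],1],[[-1.6,-5,-9],[0,0,-0.1],1],[[-2.1,-7,-12],[0,0,-0.14],1],[[-2.2,-10.9,-12.2],[0,0,-0.15],1],[[-2.2,-15,-12.5],[0,0,-0.18],1],[[-2.3,-17,-13],[0,0,-0.2],1]])

```text
time_s: 18.52
eef_pos: [447.5, 145.2, 340.0]
tcp_rot: [0.101, -3.135, -0.001]
force: [0.3, 0.6, -0.3]
grip_width: 88.2
```

```bash
python3 - <<'E'
from ik import *
s=state(); print(s["eef_pos"],s["time_s"],s["force"],s["grip_width"])
for n in("scene","top"):
    p,d=imaging.read_camera(n); cv2.imwrite(f"pics/{n}9.png",p[:,:,::-1])
    crop(n,p,*( (170,120,400,270) if n=="scene" else (180,130,400,270)),3,f"pics/{n}9c.png",1.0)
    crop(n,p,*( (310,180,360,240) if n=="scene" else (295,180,350,240)),10,f"pics/{n}9j.png",1.0)
E
```

```text
[447.54476341 145.20347795 339.97303156] 18.525 [ 0.30919863  0.62448947 -0.33428472] 88.23581339417414
```

View pics/scene9c.png

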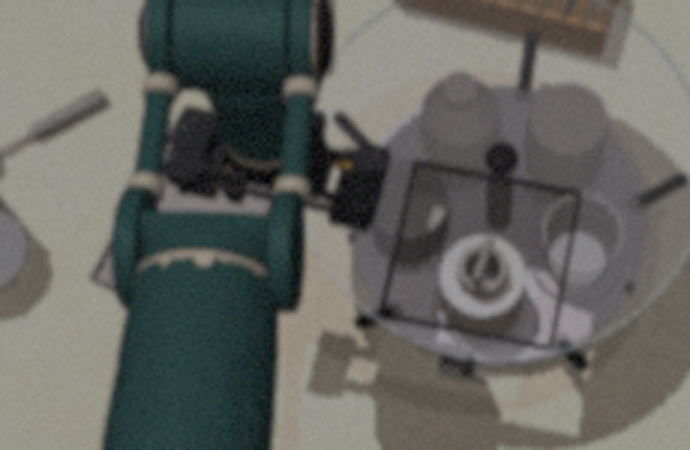

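View pics/top9c.png

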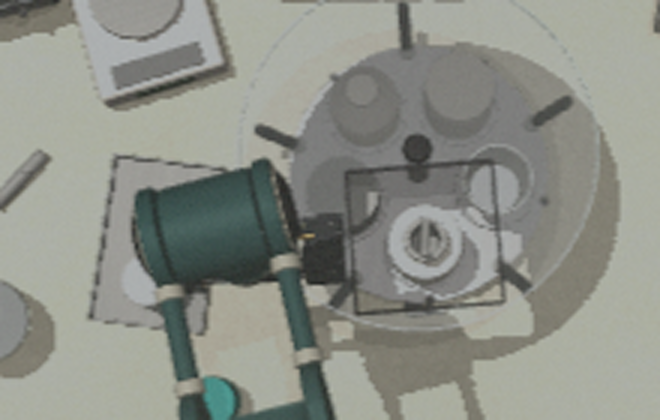

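View pics/scene9j.png

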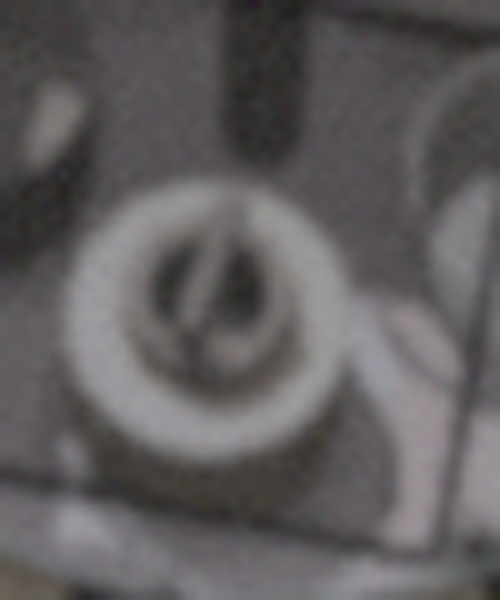

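View pics/top9j.png

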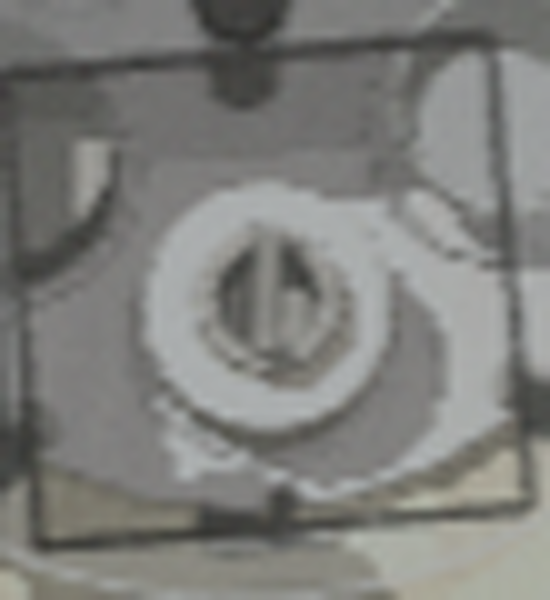

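```bash
python3 - <<'E'
from ik import *
print("shoulder top",onz("top",295+26.8,180+31,136),"scene",onz("scene",310+21,180+32,136))
for n,o,e in (("top",(295,180),[(263,228),(267,350)]),("scene",(310,180),[(232,205),(193,325)])):
    A,B=[onz(n,o[0]+u/10,o[1]+v/10,188) for u,v in e]; v=A-B
    print(n,A.round(1),B.round(1),(A+B)/2,np.linalg.norm(v),np.degrees(np.arctan2(v[1],v[0])))
E
```

```text
shoulder top [484.91018373 -31.75995674 136.        ] scene [488.28286169 -33.41574394 136.        ]
top [508.8 -30.  188. ] [465.6 -31.4 188. ] [487.21040894 -30.68248939 188.        ] 43.14394892578713 1.7746995739873128
scene [509.4 -33.8 188. ] [469.2 -33.  188. ] [489.28334571 -33.41255352 188.        ] 40.23844351884179 -1.18074765221183
```

```bash
python3 - <<'E'
from ik import *
plan([([488,-32,300],down(90.3)),([488,-32,240],down(90.3))],0.6,8)
E
```

```text
[[[-0.7, -4.5, 1.0], [0.0, -0.0, 0.01], 0.6], [[-1.4, -9.0, 2.0], [0.0, -0.0, 0.03], 0.6], [[-2.2, -13.5, 3.0], [0.0, -0.0, 0.04], 0.6], [[-2.9, -18.0, 4.0], [0.0, -0.0, 0.06], 0.6], [[-2.9, -18.0, 5.5], [0.0, -0.0, 0.06], 0.6], [[-2.9, -18.0, 7.0], [0.0, -0.0, 0.06], 0.6], [[-2.9, -18.0, 8.5], [0.0, -0.0, 0.06], 0.6], [[-2.9, -18.0, 10.0], [0.0, -0.0, 0.06], 0.6]]
endq [-0.12 -0.08  2.01  0.    1.21 -1.69]
```

send_rows(series=[[[-0.7,-4.5,1],[0,0,0.01],0.6],[[-1.4,-9,2],[0,0,0.03],0.6],[[-2.2,-13.5,3],[0,0,0.04],0.6],[[-2.8,-17.5,4],[0,0,0.06],0.6],[[-2.9,-18,5.5],[0,0,0.06],0.6],[[-2.9,-18,7.5],[0,0,0.06],0.6],[[-2.9,-18,9.5],[0,0,0.06],0.6],[[-2.9,-18,10],[0,0,0.06],0.6]])

```text
time_s: 19.62
eef_pos: [486.7, -30.9, 238.2]
tcp_rot: [0.005, -3.134, -0.003]
force: [-0.5, 0.3, -0.8]
grip_width: 52.9
```

```bash
python3 - <<'E'
from ik import *
s=state(); print(s["eef_pos"],s["time_s"],s["force"],s["grip_width"],R.from_rotvec(s["tcp_rot"]).as_matrix().round(3).tolist())
plan([([488,-32,189],down(90.3))],0.6,3)
E
```

```text
[486.72054962 -30.89048098 238.18331572] 19.625 [-0.48754865  0.25448327 -0.76232754] 52.86911673998889 [[-1.0, -0.003, -0.007], [-0.003, 1.0, 0.002], [0.007, 0.002, -1.0]]
[[[-0.1, -0.0, 1.6], [0.0, -0.0, -0.0], 0.6], [[-0.1, -0.1, 3.3], [0.0, -0.0, -0.0], 0.6], [[-0.2, -0.1, 4.9], [0.0, -0.01, -0.0], 0.6]]
endq [-0.12 -0.04  2.07  0.    1.11 -1.69]
```

send_rows(series=[[[-0.1,0,1.6],[0,0,0],0.6],[[-0.1,-0.1,3.3],[0,0,0],0.5],[[-0.2,-0.1,4.7],[0,-0.01,0],0.4],[[-0.2,-0.1,4.8],[0,-0.01,0],0.3],[[-0.2,-0.1,4.8],[0,-0.01,0],0.2],[[-0.2,-0.1,4.8],[0,-0.01,0],0.1],[[-0.2,-0.1,4.8],[0,-0.01,0],0.05],[[-0.2,-0.1,4.8],[0,-0.01,0],0.05]])

```text
time_s: 20.62
eef_pos: [488.9, -31.8, 190.8]
tcp_rot: [-0.005, 3.137, 0.003]
force: [0.9, -0.2, 2.3]
grip_width: 9.0
```

```bash
python3 - <<'E'
from ik import *
s=state(); print(s["eef_pos"],s["time_s"],s["force"],s["grip_width"])
E
```

```text
[488.92002488 -31.84282937 190.84776942] 20.625 [ 0.85406979 -0.24092946  2.34398836] 8.981991865108155
```

send_rows(series=[[[0,0,-0.5],[0,0,0],0.05],[[0,0,-1.5],[0,0,0],0.05],[[0,0,-3],[0,0,0],0.05],[[0,0,-5],[0,0,0],0.05],[[0,0,-8],[0,0,0],0.05],[[0,0,-11.5],[0,0,0],0.05],[[0,0,-15],[0,0,0],0.05],[[0,0,-17],[0,0,0],0.05]])

```text
time_s: 21.62
eef_pos: [488.9, -32.3, 364.1]
tcp_rot: [-0.005, 3.133, 0.002]
force: [-0.3, 1.0, -1.5]
grip_width: 8.6
```

```bash
python3 - <<'E'
from ik import *
s=state(); print(s["eef_pos"],s["time_s"],s["force"],s["grip_width"])
plan([([549.5,305,360],down(82.5))],0.05,8)
E
```

```text
[488.86094154 -32.27528083 364.08639113] 21.625 [-0.29148592  0.98692703 -1.46805045] 8.600960395353198
[[[-0.8, 4.2, 0.1], [0.0, 0.0, 0.02], 0.05], [[-1.5, 8.4, 0.1], [0.0, 0.0, 0.03], 0.05], [[-2.3, 12.6, 0.2], [0.0, 0.0, 0.05], 0.05], [[-3.1, 16.9, 0.3], [0.0, 0.0, 0.07], 0.05], [[-3.9, 21.1, 0.3], [0.0, 0.01, 0.08], 0.05], [[-4.6, 25.3, 0.4], [0.0, 0.01, 0.1], 0.05], [[-5.4, 29.5, 0.4], [0.0, 0.01, 0.12], 0.05], [[-6.2, 33.7, 0.5], [0.0, 0.01, 0.13], 0.05]]
endq [ 0.47  0.13  1.58 -0.    1.43 -0.97]
```

send_rows(series=[[[-0.5,3,0.1],[0,0,0.01],0.05],[[-1.3,7.5,0.1],[0,0,0.03],0.05],[[-2.2,12,0.1],[0,0,0.05],0.05],[[-3.1,17,0.2],[0,0,0.07],0.05],[[-3.9,22,0.2],[0,0.01,0.09],0.05],[[-4.8,26.5,0.2],[0,0.01,0.1],0.05],[[-5.6,31,0.3],[0,0.01,0.12],0.05],[[-6.2,33.7,0.5],[0,0.01,0.13],0.05]])

```text
time_s: 22.62
eef_pos: [549.6, 307.1, 359.6]
tcp_rot: [-0.197, -3.133, -0.003]
force: [0.5, 0.8, -1.4]
grip_width: 8.8
```

```bash
python3 - <<'E'
from ik import *
s=state(); print(s["eef_pos"],s["time_s"],s["force"],s["grip_width"])
for n in("scene","top"):
    p,d=imaging.read_camera(n); cv2.imwrite(f"pics/{n}10.png",p[:,:,::-1])
    crop(n,p,*( (150,100,380,250) if n=="scene" else (160,130,380,270)),3,f"pics/{n}10c.png",1.0)
plan([([549.5,305,110],down(82.5))],0.05,8)
E
```

```text
[549.63914516 307.06403983 359.63936095] 22.625 [ 0.5474731   0.8187638  -1.40746919] 8.848192274711051
[[[-0.0, -0.0, 3.1], [0.0, -0.0, 0.0], 0.05], [[-0.0, -0.1, 6.2], [0.0, -0.0, 0.0], 0.05], [[-0.0, -0.1, 9.3], [0.0, -0.0, 0.0], 0.05], [[-0.1, -0.1, 12.4], [0.0, -0.0, 0.0], 0.05], [[-0.1, -0.2, 15.6], [0.0, -0.0, 0.0], 0.05], [[-0.1, -0.2, 18.7], [0.0, -0.0, 0.01], 0.05], [[-0.1, -0.2, 21.8], [0.0, -0.0, 0.01], 0.05], [[-0.1, -0.3, 24.9], [0.0, -0.0, 0.01], 0.05]]
endq [ 0.47  0.3   1.84  0.    1.   -0.97]
```

View pics/scene10c.png

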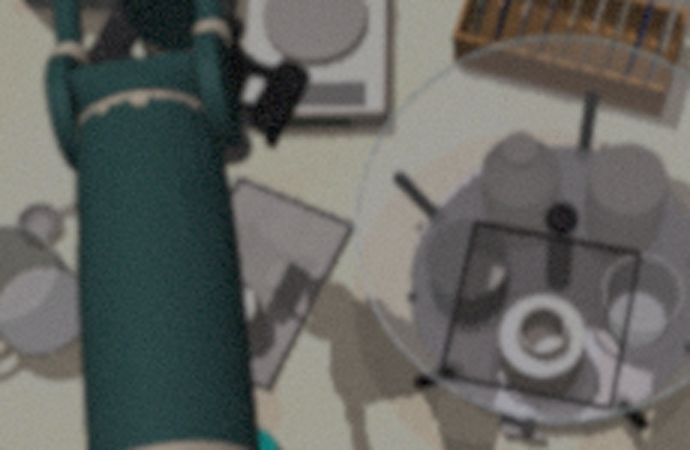

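View pics/top10c.png

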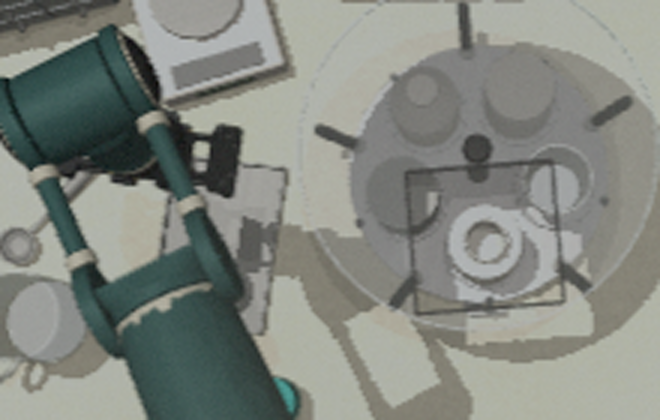

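send_rows(series=[[[0,0,3],[0,0,0],0.05],[[0,-0.1,7],[0,0,0],0.05],[[0,-0.1,11],[0,0,0],0.05],[[-0.1,-0.1,15],[0,0,0],0.05],[[-0.1,-0.2,19],[0,0,0],0.05],[[-0.1,-0.2,22.5],[0,0,0.01],0.05],[[-0.1,-0.3,25],[0,0,0.01],0.05],[[-0.1,-0.3,25.9],[0,0,0.01],0.05]])

```text
time_s: 23.72
eef_pos: [547.9, 303.1, 97.9]
tcp_rot: [-0.211, -3.127, 0.001]
force: [-0.2, -0.5, -0.5]
grip_width: 9.0
```

send_rows(series=[[[0,0,0.2],[0,0,0],0.05],[[0,0,0.3],[0,0,0],0.05],[[0,0,0.3],[0,0,0],0.05]])

```text
time_s: 24.1
eef_pos: [548.6, 303.4, 96.2]
tcp_rot: [-0.211, -3.129, -0.001]
force: [0.2, -0.1, -0.3]
grip_width: 8.8
```

send_rows(series=[[[0,0,0.2],[0,0,0],0.05],[[0,0,0.3],[0,0,0],0.05],[[0,0,0.3],[0,0,0],0.05]])

```text
time_s: 24.48
eef_pos: [549.0, 303.8, 94.0]
tcp_rot: [-0.211, -3.13, -0.002]
force: [-0.8, 0.5, 3.4]
grip_width: 9.3
```

Contact is felt (+3.4 N), at the height expected. Opening slowly, then straight up.

send_rows(series=[[[0,0,0.05],[0,0,0],0.05],[[0,0,0.05],[0,0,0],0.2],[[0,0,0.05],[0,0,0],0.35],[[0,0,0.05],[0,0,0],0.5],[[0,0,0],[0,0,0],0.5],[[0,0,-2],[0,0,0],0.5],[[0,0,-6],[0,0,0],0.5],[[0,0,-11],[0,0,0],0.5]])

```text
time_s: 25.48
eef_pos: [549.0, 303.4, 205.4]
tcp_rot: [-0.211, -3.129, -0.001]
force: [0.7, 0.3, 0.4]
grip_width: 44.1
```

```bash
python3 - <<'E'
from ik import *
s=state(); print(s["eef_pos"],s["time_s"],s["force"],s["grip_width"])
plan([([520,270,330],down(82.5)),([400,-60,370],down(82.5))],0.5,10)
E
```

```text
[548.97423304 303.36731015 205.36215292] 25.475 [0.67351381 0.34875775 0.44875757] 44.055907664987394
[[[0.5, -0.7, -2.5], [0.0, -0.0, -0.0], 0.5], [[1.0, -1.5, -5.0], [0.0, -0.0, -0.0], 0.5], [[1.5, -2.2, -7.5], [0.0, -0.0, -0.0], 0.5], [[2.0, -3.0, -10.0], [0.0, -0.0, -0.0], 0.5], [[2.5, -3.7, -12.5], [0.0, -0.01, -0.0], 0.5], [[4.0, -10.6, -13.2], [0.0, -0.01, -0.0], 0.5], [[5.5, -17.4, -14.0], [0.0, -0.01, -0.0], 0.5], [[7.0, -24.3, -14.8], [0.0, -0.01, -0.0], 0.5], [[8.5, -31.1, -15.6], [0.0, -0.01, -0.0], 0.5], [[10.0, -38.0, -16.4], [0.0, -0.01, -0.0], 0.5]]
endq [-0.21 -0.32  1.97 -0.    1.49 -1.65]
```

send_rows(series=[[[0.5,-0.3,-4],[0,0,0],0.5],[[1,-1,-8],[0,0,0],0.5],[[2,-2.5,-12.5],[0,0,0],0.5],[[3.5,-8,-13],[0,0,0],0.5],[[5,-14,-14],[0,0,0],0.5],[[6.5,-20,-14.5],[0,0,0],0.5],[[8,-26,-15],[0,0,0],0.5],[[9,-32,-16],[0,0,0],0.5]])

```text
time_s: 26.48
eef_pos: [416.4, -3.3, 367.5]
tcp_rot: [-0.209, -3.131, -0.0]
force: [0.3, -0.2, 0.9]
grip_width: 44.0
```

```bash
python3 - <<'E'
from ik import *
s=state(); print(s["eef_pos"],s["time_s"],s["force"],s["grip_width"])
for n in("scene","top"):
    p,d=imaging.read_camera(n); cv2.imwrite(f"pics/{n}11.png",p[:,:,::-1]); np.save(f"{n}11.npy",d)
    crop(n,p,*( (150,130,380,260) if n=="scene" else (160,140,380,270)),3,f"pics/{n}11c.png",1.0)
E
```

```text
[416.35738731  -3.27002598 367.47475282] 26.475 [ 0.29486056 -0.15739035  0.9309766 ] 43.95662394077988
```

View pics/scene11c.png

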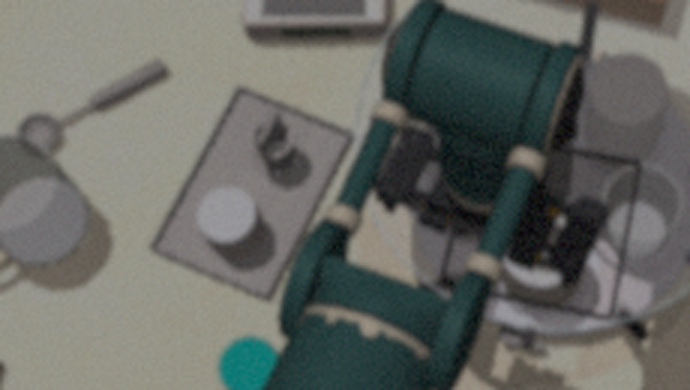

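View pics/top11c.png

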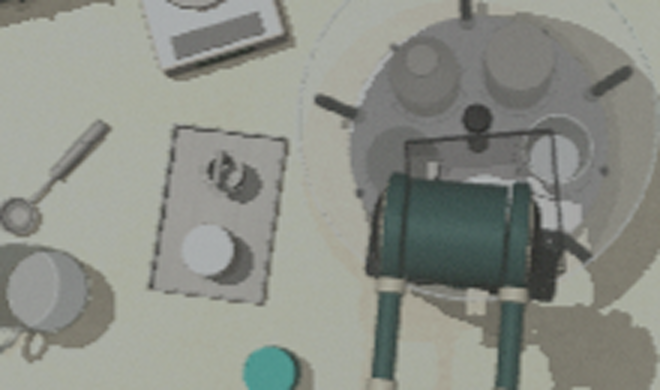

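```bash
python3 - <<'E'
from ik import *
a=(150+227/3,130+215/3);b=(160+208/3,140+250/3); P,e=tri(a,b); print(P,e,onz("top",*b,69),onz("scene",*a,69))
im=cv2.imread("pics/scene11.png")[:,:,::-1]; im2=cv2.imread("pics/top11.png")[:,:,::-1]
A=cv2.resize(im[160:215,210:265],None,fx=7,fy=7,interpolation=cv2.INTER_CUBIC);B=cv2.resize(im2[180:235,210:265],None,fx=7,fy=7,interpolation=cv2.INTER_CUBIC)
cv2.imwrite("pics/fin.png",np.hstack([A,B])[:,:,::-1])
for z,l in((3,"base"),(91,"bar")):
    print(l,"scene",(proj("scene",[549,303.8,z])-[210,160])*7,"top",(proj("top",[549,303.8,z])-[210,180])*7+[385,0])
E
```

```text
[445.35058831 315.44810872  72.99464065] 1.7899344105057744 [445.24383688 317.05905916  69.        ] [446.80150951 315.82721621  69.        ]
base scene [227.9820745  154.90683692] top [571.16659063 127.73092508]
bar scene [198.40486519  87.7568422 ] top [541.27266151 107.04965412]
```

View pics/fin.png

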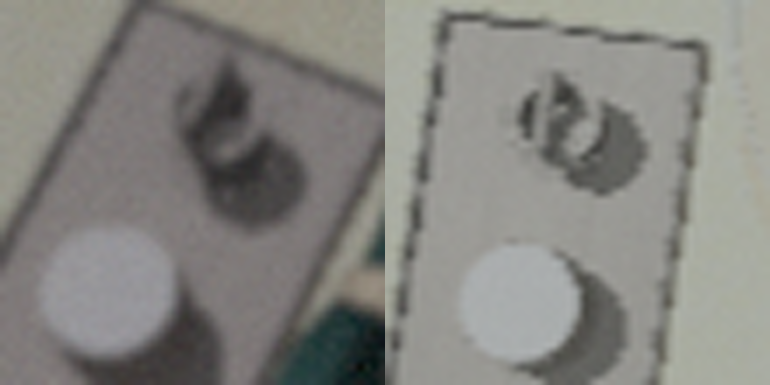

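```bash
python3 - <<'E'
from ik import *
print(onz("top",160+486/3,130+243/3,136),onz("scene",150+542/3,100+336/3,136))
from station import ctrl
s=state(); print(s["force"],s["joint_velocities"].round(3)); print(ctrl.sign_off())
E
```

```text
[484.90935213 -32.4851808  136.        ] [487.99194904 -32.41161439 136.        ]
[1.1586457  0.37184101 0.17634996] [ 0.083  0.039 -0.008  0.066 -0.038  0.08 ]
the job is handed in; nothing more can be done
None
```

I turned the carousel one click anticlockwise by a handle held loosely between the fingers, so the capped jar settled under the hatch, then let go. I then set the cap and the cup on the tray and handed the job in at about 26.6 s of the 72 s. The hand-in gave no verdict.

- **Jar:** it was last seen in its seat after the cup came out, its centre at (485, −32) mm in the top camera and (488, −32) in the scene camera. The hatch middle I measured at (488, −31), so it is about 4 mm off at most by either camera. The gripper hid the jar in the final pictures, but nothing touched it after that look.
- **Cap:** it stands mouth down on the tray near (446, 316) mm. Its top measured 73 mm above the bench against 69 mm expected; the 4 mm gap is close to what the calibration allows.
- **Cup:** it stands upright. In the top camera its grip bar appeared within a fraction of a pixel of where an upright cup at the release point would show it; the scene camera was a rougher match. Tool contact came at the expected height.
- **Other things:** in the last pictures all the vessels in view, the jug and the spoon stood where they were. The square tin and the wash bottle were outside my late crops, so I did not check them again.
- **Arm:** its joints were still settling at up to 0.08 rad/s when I handed in, and it was clear of everything, about 150 mm above the hood.

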